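# Show a tube tip to the inspection camera

### The arm

A 6-joint arm with a two-finger parallel gripper is mounted at the origin on a cart in front of the work surface, level with it; the furniture and walls round the work are solid. World frame = base frame: x ahead of the robot, y to its left, z up, the work surface at z = 0. Lengths are in m, angles in rad, forces in N, time in s.
With the tool pointing down it reaches from about 0.35 to 0.85 m from the base axis. Payload 8.1 kg.
Tool frame: the origin (TCP) lies between the finger pads; the fingertips stand 14 mm ahead of it and the grasp point (between the pads) lies 5 mm behind it; z points along the fingers, y is the direction in which the jaws open and shut (so a half turn about z gives the same grasp; the last joint's range is limited). The gripper opens to 93 mm and grips with 3 to 60 N. Pads are 15 mm wide; open, the fingers measure 128 mm over their backs; the gripper's body (75 mm by 188 mm) begins 65 mm behind the grasp point.
Start: joints at [-1.406, 0.13, 1.488, -0, 1.523, -0.085], TCP at [0.148, -0.581, 0.233] pointing down, gripper open.
Joint ranges: [-2.96, 2.96], [-0.89, 2.26], [0.02, 2.5], [-1.34, 4.48], [0, 2.73], [-2.66, 2.66]. Speed limits (rad/s): [2.39, 2.39, 2.79, 3.14, 3.14, 3.14].

### API

Orientations are given as a rotation vector (axis times angle).
In Python, from plant import robot gives the robot as it stands.
- The arm moves only by the tool step_arm, never from a script. Its argument "targets" is a list of rows, each an object of numbers: "tx", "ty", "tz": the shift along the tool's x, y, z in mm; "ax", "ay", "az": the turn, a rotation vector about the tool's x, y, z in rad; "grip": the closure in counts, from 0 (fully open) to 255 (shut). In form: [{"tx": .., "ty": .., "tz": .., "ax": .., "ay": .., "az": .., "grip": ..}, ...]. A call has 1 to 20 rows; each row shifts and turns the commanded pose from where the row before left it, along the tool's axes as they then stand; what a row does not reach is not made up. A row lasts 1/10 s, in which the tool goes at most 50 mm and 8.59 degrees, less where a joint would pass 70% of its speed; a pose out of reach is approached as far as the arm can. A call with a gripper value outside its range is refused whole. The fingers move at their own pace and stop on an object; "squeeze" is the grip in N (left out, the last holds). Time passes only in rows, so rows that do not move let the fingers close. It gives the time, the measured TCP pose, the force and the opening at its end, in the units of the state.
- robot.read_state(): the state, without advancing time (a new reading comes with each control period).
- robot.read_camera(name): name is "scene" or "top"; returns a dict with "frame" (400x640x3 uint8, blue, green, red), "fx", "fy", "cx", "cy" (pixels), "R" (3x3) and "t" (3): a world point X has camera coordinates R X + t. Camera axes: x right, y down, z forward; pixel columns grow to the right and rows downward; lengths in m; the calibration is good to about 2 mm. A picture is of the moment at which its call begins. There is no depth.
- robot.close_job(): hands the job in, once; it reports no verdict.
The state is a dict: "t": time; "q": joint angles; "dq": joint speeds; "joint_torque": joint torques, N m; "tool_pos": TCP position; "orientation": TCP orientation; "force": force on the tool from outside, world axes, zero at the start; "wrist_torque": the same for the moment, N m; "opening": finger opening in m.
Only numpy, scipy, OpenCV 4.12 (cv2) and the standard library are available. Lean on these libraries where they do the work, as an engineer would, in place of code of your own. Each camera call takes 0.05 s, during which the arm holds its last target.

### The job

Start the little inspection camera on its key strip by pressing the round key, then the square key, then the long bar key, each pushed well down and let go again, one at a time. Then lift the tube that stands alone at one end of the rack and hold it in the air in front of the camera, cap away from it, with the tube's conical tip pointing straight into the lens, on the lens axis and about 60 mm from the glass. Do not touch the camera, leave the other two tubes standing in the rack, and finish still holding the tube there, motionless.

Things in the scene. Friction and masses are not known exactly. Their poses are not given: they have to be found in the camera images.
- tube: the tube to show: a conical 15 ml screw-cap tube, 108 mm long, 18 g, standing upright alone near one end of the rack. Origin at the very tip of the cone, z runs along the tube towards the cap. Barrel 16 mm in diameter; cap 20 mm in diameter, from 94 to 108 mm above the tip. In the rack its tip is 4 mm above the worktop, so the cap stands 98 to 112 mm up
- tube_cap (a point): middle of that tube's cap, on its axis, 101 mm from the tip
- rack: white tube rack, fixed to the worktop, 66 (x) x 150 (y) x 78 mm, origin under its centre, z up; 2 x 6 holes of 17 mm, 23 mm apart along its y. Its upper plate is 74 mm and its end plates 78 mm high. The tube to show is in the last hole at its +y end (x = +14, y = +57.5 mm); it lifts straight out and is clear of the rack once raised by 75 mm
- tube_near: another tube of the same shape, in the rack at x = -14, y = -34.5 mm; stays there. Origin at its tip
- tube_far: another tube of the same shape, in the rack at x = +14, y = -57.5 mm; stays there. Origin at its tip
- camera_head: small fixed inspection camera head, 38 mm square and 60 mm long with a black ring light of 46 mm diameter at its front, on a post with a round foot of 90 mm diameter. Origin at the centre of the lens front, 90 mm above the worktop; z is the viewing direction, out of the lens: it looks up at a slant, 35 degrees from vertical, roughly back towards the robot; y is level
- camera_stand: the camera's fixed stand; origin under the centre of its foot on the worktop, z up. The camera head sits on it
- key_round_top (a point): top centre of the round key of the camera's control strip, 34 mm in diameter. z is up. Its white cap stands 9 mm proud of its black 54 x 54 mm housing; the top is about 29 mm above the worktop at rest. The three keys sit in a row, 58 mm apart; which key sits where in the row varies
- key_square_top (a point): top centre of the square key of the camera's control strip, 32 x 32 mm. z is up. Its white cap stands 9 mm proud of its black 54 x 54 mm housing; the top is about 29 mm above the worktop at rest. The three keys sit in a row, 58 mm apart; which key sits where in the row varies
- key_bar_top (a point): top centre of the long bar key of the camera's control strip, 14 x 44 mm, the long way along the row (its y). z is up. Its white cap stands 9 mm proud of its black 54 x 54 mm housing; the top is about 29 mm above the worktop at rest. The three keys sit in a row, 58 mm apart; which key sits where in the row varies
- key_round (a joint): travel of the round key, in m: 0 at rest, 0.005 fully down; counts as pressed beyond 0.0035. Spring: 1.5 N to start, 5 N fully down; it comes back up by itself
- key_square (a joint): travel of the square key, in m: 0 at rest, 0.005 fully down; counts as pressed beyond 0.0035. Spring: 1.5 N to start, 5 N fully down; it comes back up by itself
- key_bar (a joint): travel of the bar key, in m: 0 at rest, 0.005 fully down; counts as pressed beyond 0.0035. Spring: 1.5 N to start, 5 N fully down; it comes back up by itself

How it is judged:
By the outcome, as a careful person would: the job done as asked, in the order asked, and still so for the second after the job is handed in, while the arm keeps its last pose, push and grip.
It also fails if it takes over 58 s, if anything falls off the work surface, if the arm or the gripper's body presses on something with over 40 N, if the wrist force passes 120 N, or if a joint passes its speed limit or range.

## Working session

There is one attempt and no reset: what is moved stays moved. The work goes in short steps, Python scripts to look and compute and a tool call to move; the robot and the scene stay as the last step left them, time stands still between calls to the robot, and variables do not carry over. Pictures are saved under pics/ and viewed, and the job is handed in when it is done.

Besides the shell and the picture viewer there is one more tool, called after "Request:" by a JSON object that holds its "name" and its "arguments". step_arm: Moves the arm, as the interface text tells. Its arguments: {"type":"object","properties":{"targets":{"type":"array"},"squeeze":{"type":"number"}},"required":["targets"]}

```bash
mkdir -p pics; ls; python3 - <<'E'
from plant import robot
import cv2,numpy as np
s=robot.read_state();print(s)
for n in("scene","top"):
    c=robot.read_camera(n);cv2.imwrite(f"pics/{n}0.png",c["frame"]);print(n,c["fx"],c["fy"],c["cx"],c["cy"],c["R"],c["t"])
    np.savez(f"{n}0.npz",**c)
E
```

```text
pics
{'t': 0.0, 'q': array([-1.40640126e+00,  1.31165142e-01,  1.48929791e+00, -1.25093021e-05,
        1.52298651e+00, -8.54299147e-02]), 'dq': array([0.00020058, 0.00207654, 0.00106319, 0.0003837 , 0.00165011,
       0.00085307]), 'joint_torque': array([-1.91980573e-03, -5.59846365e+01, -4.91760242e+01,  7.68728298e-02,
        3.55893234e-02, -1.74157681e-04]), 'tool_pos': array([ 0.14824996, -0.58082788,  0.23157482]), 'orientation': array([-3.11527453e+00, -3.91174299e-01,  1.34664995e-04]), 'force': array([0.13850545, 0.23634199, 0.91235836]), 'wrist_torque': array([-0.02021471,  0.01954264, -0.02720068]), 'opening': 0.09321705367600562}
scene 460.65415702326453 460.65415702326453 315.89755357973246 196.4955652947033 [[ 0.72759724 -0.68598222  0.00553595]
 [-0.40611626 -0.43722898 -0.80243405]
 [ 0.55287597  0.58160056 -0.59671513]] [-0.28600909  0.35388423  0.50789433]
top 458.2367862599214 458.2367862599214 327.8327268137574 200.7270677373154 [[ 0.00471481 -0.99950101  0.03123293]
 [-0.99154939 -0.00872199 -0.12943621]
 [ 0.12964404 -0.03035873 -0.99109574]] [0.15621448 0.55023022 0.9412207 ]
```

View pics/scene0.png

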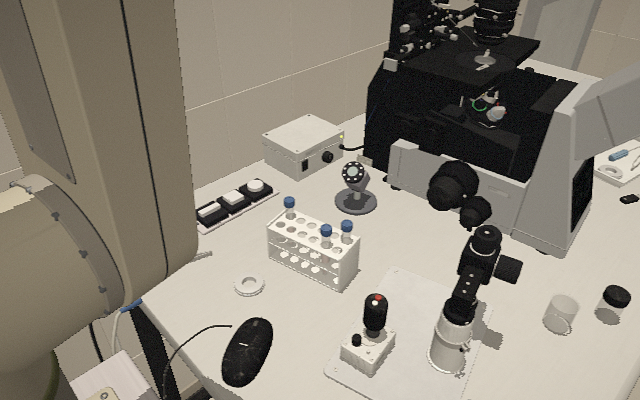

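View pics/top0.png

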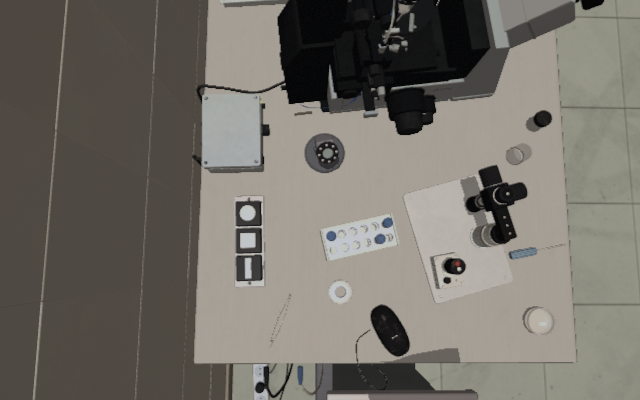

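```bash
cat > h.py <<'E'
import numpy as np,cv2
def load(n): return dict(np.load(n+".npz"))
def ray(c,u,v):
    d=c["R"].T@np.array([(u-c["cx"])/c["fx"],(v-c["cy"])/c["fy"],1.]);o=-c["R"].T@c["t"];return o,d/np.linalg.norm(d)
def onz(c,u,v,z):
    o,d=ray(c,u,v);return o+d*(z-o[2])/d[2]
def proj(c,X):
    p=c["R"]@np.asarray(X,float)+c["t"];return np.array([c["fx"]*p[0]/p[2]+c["cx"],c["fy"]*p[1]/p[2]+c["cy"]])
def tri(rs):
    A=0;b=0
    for o,d in rs:
        P=np.eye(3)-np.outer(d,d);A=A+P;b=b+P@o
    return np.linalg.solve(A,b)
def blobs(m,amin=15):
    n,l,s,ce=cv2.connectedComponentsWithStats(m.astype(np.uint8));return [(ce[i].round(1),s[i]) for i in range(1,n) if s[i][4]>=amin]
E
python3 - <<'E'
from h import *
np.set_printoptions(precision=4,suppress=True)
for n in("top0","scene0"):
    c=load(n);f=c["frame"];hsv=cv2.cvtColor(f,cv2.COLOR_BGR2HSV)
    m=(hsv[...,0]>100)&(hsv[...,0]<125)&(hsv[...,1]>120)&(hsv[...,2]>50)
    print(n,"blue");[print(b,onz(c,*b[0],0.107)) for b in blobs(m)]
    x0,x1,y0,y1=(230,270,190,295) if n=="top0" else (190,285,175,235)
    g=np.zeros_like(m);g[y0:y1,x0:x1]=f[y0:y1,x0:x1].min(2)>190
    print("white");[print(b,onz(c,*b[0],0.029)) for b in blobs(g,30)]
c=load("top0");f=c["frame"]
a=cv2.resize(f[185:290,225:405],None,fx=4,fy=4,interpolation=cv2.INTER_NEAREST);cv2.imwrite("pics/topz.png",a)
a=cv2.resize(f[120:185,290:370],None,fx=8,fy=8,interpolation=cv2.INTER_NEAREST)
b=cv2.resize(load("scene0")["frame"][150:220,325:390],None,fx=8,fy=8,interpolation=cv2.INTER_NEAREST)
cv2.imwrite("pics/camz.png",a);cv2.imwrite("pics/camz2.png",b)
E
```

```text
top0 blue
white
(array([247.1, 212.8]), array([241, 207,  14,  13, 142], dtype=int32)) [0.5224 0.3307 0.029 ]
(array([247.1, 240. ]), array([241, 234,  14,  13, 171], dtype=int32)) [0.465  0.3291 0.029 ]
(array([247.7, 268.5]), array([246, 259,   5,  19,  83], dtype=int32)) [0.4058 0.3262 0.029 ]
scene0 blue
white
(array([254.5, 183.7]), array([247, 180,  16,   9, 106], dtype=int32)) [0.5256 0.3298 0.029 ]
(array([232.3, 195.3]), array([219, 190,  24,  12, 138], dtype=int32)) [0.4674 0.3276 0.029 ]
(array([252.7, 204.6]), array([242, 199,  23,  13,  33], dtype=int32)) [0.479  0.2744 0.029 ]
(array([208.2, 208. ]), array([198, 203,  21,  11,  86], dtype=int32)) [0.4084 0.3251 0.029 ]
(array([275., 217.]), array([266, 209,  19,  17,  48], dtype=int32)) [0.4868 0.214  0.029 ]
(array([278.3, 225.2]), array([268, 213,  17,  22, 150], dtype=int32)) [0.4759 0.1909 0.029 ]
(array([203.4, 228.2]), array([198, 224,  18,   9,  61], dtype=int32)) [0.3685 0.2791 0.029 ]
```

View pics/topz.png

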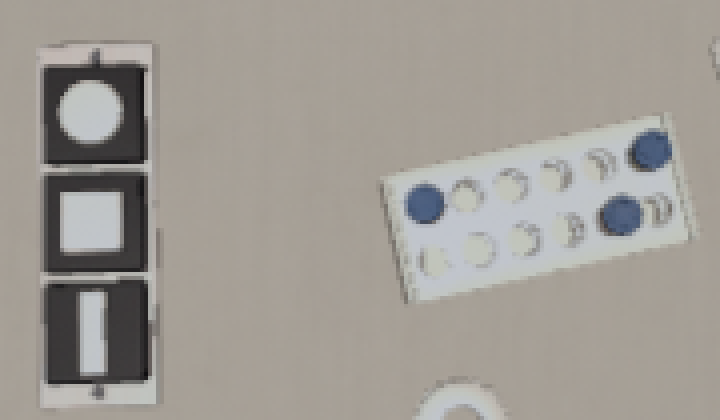

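View pics/camz.png

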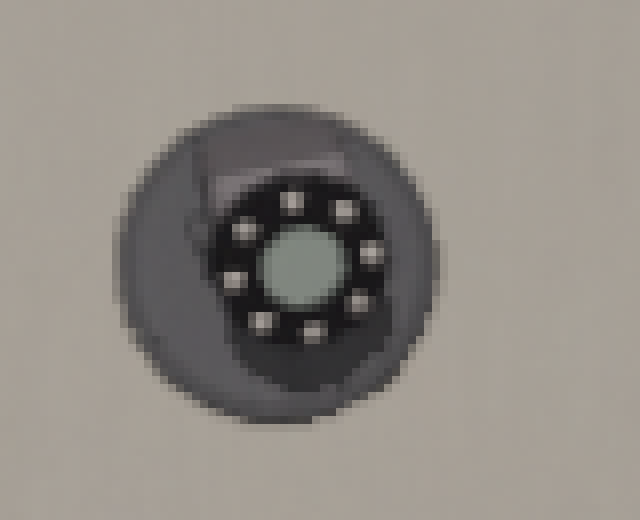

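View pics/camz2.png

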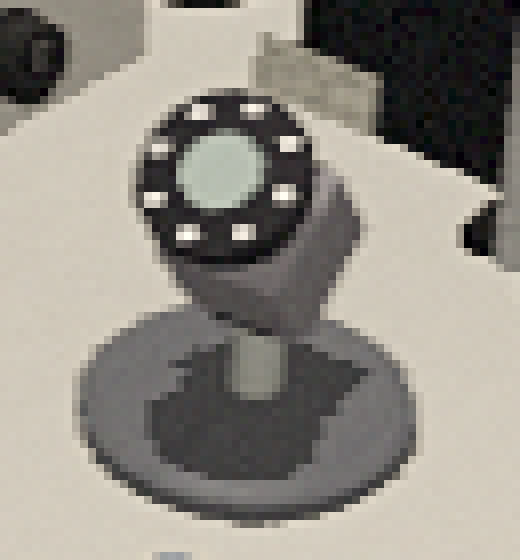

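```bash
python3 - <<'E'
from h import *
np.set_printoptions(precision=4,suppress=True)
T=load("top0");S=load("scene0")
for c,p in((T,(331,236)),(S,(289,202))):
    print(cv2.cvtColor(c["frame"],cv2.COLOR_BGR2HSV)[p[1],p[0]])
    h=cv2.cvtColor(c["frame"],cv2.COLOR_BGR2HSV).astype(int)
    m=(abs(h[...,0]-110)<10)&(h[...,1]>90)&(h[...,2]>50)
    for b in blobs(m,15):
        if b[1][4]<400: print(b,onz(c,*b[0],0.107 if c is S else .112))
# lens & LEDs
def leds(c,x0,x1,y0,y1,lens,r0):
    g=c["frame"][y0:y1,x0:x1].max(2).astype(float)
    big=cv2.resize(g,None,fx=8,fy=8,interpolation=cv2.INTER_CUBIC)
    return g,big
for n,c,(x0,x1,y0,y1) in(("top",T,(314,342,140,167)),("scene",S,(340,366,158,186))):
    g,big=leds(c,x0,x1,y0,y1,0,0)
    thr=130 if n=="scene" else 95
    print(n)
    for b in blobs(big>thr,80):
        if b[1][4]<4000: 
            p=(b[0]+.5)/8-.5+[x0,y0]; print(p.round(2),b[1][4])
E
```

```text
[109 104 127]
(array([387.7, 222.1]), array([384, 219,   9,   8,  54], dtype=int32)) [0.4979 0.0454 0.112 ]
(array([330.7, 235.6]), array([327, 232,   8,   8,  54], dtype=int32)) [0.4709 0.1565 0.112 ]
(array([380.1, 239.5]), array([376, 237,   9,   6,  33], dtype=int32)) [0.4639 0.0606 0.112 ]
(array([299.9, 374.5]), array([298, 367,   4,  17,  53], dtype=int32)) [0.2128 0.2127 0.112 ]
[108 100 146]
(array([289.2, 202. ]), array([285, 197,   9,  11,  78], dtype=int32)) [0.4726 0.1523 0.107 ]
(array([346.5, 226.4]), array([342, 220,  10,  12,  76], dtype=int32)) [0.498  0.0402 0.107 ]
(array([326. , 232.5]), array([321, 228,  11,   9,  58], dtype=int32)) [0.4634 0.052  0.107 ]
(array([131.5, 305.4]), array([120, 298,  22,  15,  95], dtype=int32)) [0.1722 0.1229 0.107 ]
top
[322.94 141.56] 2252
[340.52 140.75] 347
[326.09 144.64] 337
[332.59 145.82] 339
[320.11 148.24] 303
[335.96 151.09] 353
[318.74 154.51] 322
[334.35 157.29] 251
[322.26 159.7 ] 319
[328.66 161.01] 275
[340.6  164.94] 401
scene
[356.24 163.22] 314
[360.71 167.44] 342
[360.05 173.78] 402
[343.81 174.38] 326
[348.01 178.7 ] 374
[354.9  178.55] 342
```

```bash
python3 - <<'E'
from h import *
np.set_printoptions(precision=4,suppress=True)
T=load("top0");S=load("scene0")
tz=[(292,203),(345,212),(371,254),(358,302),(313,332),(263,321),(235,280),(245,230)]
sz=[(200,110),(252,108),(290,143),(285,195),(243,233),(188,233),(155,198),(160,147)]
def cen(c,p,o):
    u,v=p[0]/8+o[0]-.5,p[1]/8+o[1]-.5
    g=c["frame"].max(2).astype(np.float32)
    for _ in range(4):
        pt=cv2.getRectSubPix(g,(5,5),(float(u),float(v)));w=np.clip(pt-np.median(pt)*1.0-10,0,None)
        yy,xx=np.mgrid[-2:3,-2:3];w=w*(xx**2+yy**2<6)
        u+=.7*(w*xx).sum()/w.sum();v+=.7*(w*yy).sum()/w.sum()
    return u,v
tp=[cen(T,p,(290,120)) for p in tz];sp=[cen(S,p,(325,150)) for p in sz]
tp=np.array(tp);sp=np.array(sp);print(tp.round(2),sp.round(2))
for k in range(8):
    P=[];res=0
    for i in range(8):
        r=[ray(T,*tp[i]),ray(S,*sp[(i+k)%8])];X=tri(r);P.append(X)
        res+=sum(np.linalg.norm(np.cross(X-o,d))**2 for o,d in r)
    P=np.array(P);c=P.mean(0);n=np.linalg.svd(P-c)[2][2];n*=np.sign(n[2])
    R=np.linalg.norm(P-c,axis=1)
    print(k,np.sqrt(res/8)*1e3,"mm c",c,"n",n,"tilt",np.degrees(np.arccos(n[2])),"az",np.degrees(np.arctan2(n[1],n[0])),R*1e3)
# foot
for c,n,bx in((T,"top",(300,350,128,178)),):
    pass
g=T["frame"]
hsv=cv2.cvtColor(g,cv2.COLOR_BGR2HSV)
m=(g.max(2)<130).astype(np.uint8);m[:128]=0;m[178:]=0;m[:,:300]=0;m[:,350:]=0
m=cv2.morphologyEx(m,cv2.MORPH_CLOSE,np.ones((7,7)))
cs=max(cv2.findContours(m,0,2)[0],key=cv2.contourArea);print(cv2.fitEllipse(cs))
e=cv2.fitEllipse(cs);print(onz(T,*e[0],0.008))
# lens centre
for c,w in((T,(318,336,144,162)),(S,(343,362,162,181))):
    f=c["frame"].astype(int);l=(f[...,1]-f[...,2]>4)&(f[...,1]>85);k=np.zeros(l.shape,bool);k[w[2]:w[3],w[0]:w[1]]=1
    print([b for b in blobs(l&k,20)])
E
```

```text
[[326.1  144.61]
 [332.55 145.77]
 [335.91 151.1 ]
 [334.41 157.38]
 [328.66 161.04]
 [322.28 159.67]
 [318.69 154.53]
 [320.14 148.28]] [[349.2  162.98]
 [356.13 162.14]
 [360.79 167.42]
 [360.03 173.73]
 [354.84 178.54]
 [347.99 178.66]
 [343.38 174.54]
 [342.06 166.87]]
0 7.532562580047771 mm c [0.6403 0.1625 0.0914] n [-0.8724  0.2737  0.4051] tilt 66.1043081947533 az 162.58061431792152 [16.5148 23.2595 23.482  19.3049 16.8753 22.6342 25.4653 19.6662]
1 1.942203210721125 mm c [0.6404 0.1623 0.0914] n [-0.5796 -0.1896  0.7925] tilt 37.57974810818976 az -161.88242758043873 [18.808  18.2091 18.1131 18.42   18.2144 18.2135 19.7258 18.121 ]
2 6.899425296101735 mm c [0.6405 0.1622 0.0915] n [ 0.0784 -0.6281  0.7741] tilt 39.272365524004556 az -82.88648328945946 [20.7773 21.0801 18.4159 17.7802 19.756  22.8736 17.7288 18.0576]
3 12.733093879292243 mm c [0.6405 0.1622 0.0915] n [ 0.4489 -0.7206  0.5283] tilt 58.10746024940768 az -58.07854869115005 [30.1514 25.6423 14.2664 20.5588 31.0807 23.9639 15.2588 21.3943]
4 16.746892175708123 mm c [0.6405 0.1622 0.0915] n [ 0.6076 -0.7234  0.3278]
[... 246 characters left out ...]
6.108  26.6167 37.9993 33.3476  7.2689 23.4253 42.3701]
6 17.021497378106726 mm c [0.6403 0.1624 0.0913] n [ 0.8497 -0.5163  0.1067] tilt 83.87209615610796 az -31.281723632260984 [21.3625 14.233  32.0505 37.8737 21.3896  9.4996 34.4932 40.131 ]
7 13.242869869105869 mm c [0.6402 0.1625 0.0913] n [-0.8792  0.4639  0.1089] tilt 83.7502399962073 az 152.1825280664187 [13.2544 21.2032 32.7568 27.2826 13.5187 21.5062 34.0276 29.5501]
((324.0794982910156, 152.5646209716797), (39.06586837768555, 39.581687927246094), 84.89777374267578)
[0.6599 0.168  0.008 ]
[(array([327.3, 152.7]), array([323, 148,  10,  10,  76], dtype=int32))]
[(array([352.2, 170.9]), array([347, 166,  11,  10,  82], dtype=int32))]
```

```bash
cat >> h.py <<'E'
from scipy.spatial.transform import Rotation as Ro
def rows(pos,zdir,xyaw,N=1,s=None):
    """target TCP pos, tool z dir, tool x azimuth (rad) projected; prints per-row screw"""
    if s is None:
        from plant import robot
        s=robot.read_state()
    z=np.array(zdir,float);z/=np.linalg.norm(z)
    h=np.array([np.cos(xyaw),np.sin(xyaw),0]);x=h-z*(h@z);x/=np.linalg.norm(x)
    Rt=np.column_stack([x,np.cross(z,x),z]);R0=Ro.from_rotvec(s["orientation"]).as_matrix()
    t=R0.T@(np.array(pos)-s["tool_pos"])*1e3;w=Ro.from_matrix(R0.T@Rt).as_rotvec()
    A=Ro.from_rotvec(w/N);M=sum((A**k).as_matrix() if k else np.eye(3) for k in range(N))
    print("t",round(s["t"],2),"pos",s["tool_pos"].round(4),"total t",t.round(1),"w",w.round(4),"| row",np.linalg.solve(M,t).round(2),(w/N).round(4))
    print("q",s["q"].round(3),"F",s["force"].round(2),"open",round(s["opening"],4))
E
python3 - <<'E'
from h import *
np.set_printoptions(precision=4,suppress=True)
T=load("top0");S=load("scene0")
for nm,a,b in(("eyep",(515,190),(487,232)),("cap",(330.7,235.6),(289.2,201.)),("lens",(327.3,152.7),(352.2,170.9)),("round",(247.1,212.8),(254.5,183.7)),("sq",(247.1,240),(232.3,195.3)),("bar",(247.7,268.5),(208.2,208)),("cap2",(387.7,222.1),(346.5,225.8))):
    print(nm,tri([ray(T,*a),ray(S,*b)]),onz(T,*a,.09)[:2],onz(S,*b,.09)[:2])
rows([.40,.10,.30],[0,0,-1],0.25,25)
E
```

```text
eyep [ 0.5464 -0.1656  0.1991] [ 0.5671 -0.2192] [ 0.6724 -0.1142]
cap [0.4726 0.1552 0.1073] [0.4721 0.1556] [0.4887 0.1718]
lens [0.6411 0.1622 0.0903] [0.64   0.1632] [0.6429 0.1619]
round [0.5236 0.3297 0.0298] [0.5162 0.3218] [0.476  0.2571]
sq [0.4662 0.3283 0.0291] [0.4624 0.3203] [0.4242 0.2552]
bar [0.407  0.3254 0.0294] [0.4069 0.3176] [0.3716 0.2529]
cap2 [0.4995 0.0434 0.1052] [0.4997 0.0418] [0.5142 0.0546]
t 0.1 pos [ 0.1482 -0.5809  0.2317] total t [ 412.2 -597.6  -67.3] w [-0.0017 -0.0001 -0.0002] | row [ 16.49 -23.9   -2.71] [-0.0001 -0.     -0.    ]
q [-1.406  0.131  1.489 -0.     1.523 -0.085] F [-0.08 -0.74 -0.6 ] open 0.0931
```

Request:
{"name": "step_arm", "arguments": {"targets": [{"tx": 16, "ty": -24, "tz": -4, "grip": 255}, {"tx": 20, "ty": -30, "tz": -4, "grip": 255}, {"tx": 21, "ty": -30, "tz": -4, "grip": 255}, {"tx": 21, "ty": -30, "tz": -4, "grip": 255}, {"tx": 21, "ty": -30, "tz": -4, "grip": 255}, {"tx": 21, "ty": -30, "tz": -4, "grip": 255}, {"tx": 21, "ty": -30, "tz": -4, "grip": 255}, {"tx": 21, "ty": -30, "tz": -4, "grip": 255}, {"tx": 21, "ty": -30, "tz": -4, "grip": 255}, {"tx": 21, "ty": -30, "tz": -4, "grip": 255}, {"tx": 21, "ty": -30, "tz": -4, "grip": 255}, {"tx": 21, "ty": -30, "tz": -4, "grip": 255}, {"tx": 21, "ty": -30, "tz": -4, "grip": 255}, {"tx": 21, "ty": -30, "tz": -4, "grip": 255}, {"tx": 21, "ty": -30, "tz": -4, "grip": 255}, {"tx": 21, "ty": -30, "tz": -4, "grip": 255}, {"tx": 21, "ty": -30, "tz": -4, "grip": 255}, {"tx": 21, "ty": -30, "grip": 255}, {"tx": 21, "ty": -30, "grip": 255}, {"tx": 16, "ty": -24, "grip": 255}]}}

```text
schema error: expected keys tx, ty, tz, ax, ay, az, grip
```

```bash
python3 - <<'E'
from h import *
rows([.5236,.330,.10],[0,0,-1],0.56+1.57,15)
E
```

```text
t 0.1 pos [ 0.1482 -0.5809  0.2317] total t [ 588.8 -789.6  133.1] w [-1.0000e-03 -1.7000e-03 -1.8802e+00] | row [76.29 -4.02  8.81] [-1.000e-04 -1.000e-04 -1.253e-01]
q [-1.406  0.131  1.489 -0.     1.523 -0.085] F [-0.08 -0.74 -0.6 ] open 0.0931
```

Request:
{"name": "step_arm", "arguments": {"targets": [{"tx": 16, "ty": -24, "tz": -4, "ax": 0, "ay": 0, "az": 0, "grip": 255}, {"tx": 20, "ty": -30, "tz": -4, "ax": 0, "ay": 0, "az": 0, "grip": 255}, {"tx": 21, "ty": -30, "tz": -4, "ax": 0, "ay": 0, "az": 0, "grip": 255}, {"tx": 21, "ty": -30, "tz": -4, "ax": 0, "ay": 0, "az": 0, "grip": 255}, {"tx": 21, "ty": -30, "tz": -4, "ax": 0, "ay": 0, "az": 0, "grip": 255}, {"tx": 21, "ty": -30, "tz": -4, "ax": 0, "ay": 0, "az": 0, "grip": 255}, {"tx": 21, "ty": -30, "tz": -4, "ax": 0, "ay": 0, "az": 0, "grip": 255}, {"tx": 21, "ty": -30, "tz": -4, "ax": 0, "ay": 0, "az": 0, "grip": 255}, {"tx": 21, "ty": -30, "tz": -4, "ax": 0, "ay": 0, "az": 0, "grip": 255}, {"tx": 21, "ty": -30, "tz": -4, "ax": 0, "ay": 0, "az": 0, "grip": 255}, {"tx": 21, "ty": -30, "tz": -4, "ax": 0, "ay": 0, "az": 0, "grip": 255}, {"tx": 21, "ty": -30, "tz": -4, "ax": 0, "ay": 0, "az": 0, "grip": 255}, {"tx": 21, "ty": -30, "tz": -4, "ax": 0, "ay": 0, "az": 0, "grip": 255}, {"tx": 21, "ty": -30, "tz": -4, "ax": 0, "ay": 0, "az": 0, "grip": 255}, {"tx": 21, "ty": -30, "tz": -4, "ax": 0, "ay": 0, "az": 0, "grip": 255}, {"tx": 21, "ty": -30, "tz": -4, "ax": 0, "ay": 0, "az": 0, "grip": 255}, {"tx": 21, "ty": -30, "tz": -4, "ax": 0, "ay": 0, "az": 0, "grip": 255}, {"tx": 21, "ty": -30, "tz": 0, "ax": 0, "ay": 0, "az": 0, "grip": 255}, {"tx": 21, "ty": -30, "tz": 0, "ax": 0, "ay": 0, "az": 0, "grip": 255}, {"tx": 16, "ty": -24, "tz": 0, "ax": 0, "ay": 0, "az": 0, "grip": 255}]}}

```text
t: 2.1
tool_pos: [0.3994, 0.0915, 0.3003]
orientation: [-3.117, -0.393, 0.0]
force: [1.1, -1.3, 0.1]
opening: 0.0003
```

```bash
python3 - <<'E'
from h import *
rows([.5236,.330,.10],[0,0,-1],0.56+1.57,15)
E
```

```text
t 2.1 pos [0.3994 0.0915 0.3003] total t [ 179.6 -200.2  200.3] w [-4.0000e-04 -1.0000e-04 -1.8791e+00] | row [20.84  0.77 13.35] [-0.     -0.     -0.1253]
q [ 0.1   -0.419  1.864  0.     1.697  1.42 ] F [ 1.11 -1.34  0.11] open 0.0003
```

Request:
{"name": "step_arm", "arguments": {"targets": [{"tx": 20.8, "ty": 0.8, "tz": 0, "ax": 0, "ay": 0, "az": -0.1253, "grip": 255}, {"tx": 20.8, "ty": 0.8, "tz": 0, "ax": 0, "ay": 0, "az": -0.1253, "grip": 255}, {"tx": 20.8, "ty": 0.8, "tz": 0, "ax": 0, "ay": 0, "az": -0.1253, "grip": 255}, {"tx": 20.8, "ty": 0.8, "tz": 0, "ax": 0, "ay": 0, "az": -0.1253, "grip": 255}, {"tx": 20.8, "ty": 0.8, "tz": 0, "ax": 0, "ay": 0, "az": -0.1253, "grip": 255}, {"tx": 20.8, "ty": 0.8, "tz": 0, "ax": 0, "ay": 0, "az": -0.1253, "grip": 255}, {"tx": 20.8, "ty": 0.8, "tz": 10, "ax": 0, "ay": 0, "az": -0.1253, "grip": 255}, {"tx": 20.8, "ty": 0.8, "tz": 20, "ax": 0, "ay": 0, "az": -0.1253, "grip": 255}, {"tx": 20.8, "ty": 0.8, "tz": 25, "ax": 0, "ay": 0, "az": -0.1253, "grip": 255}, {"tx": 20.8, "ty": 0.8, "tz": 30, "ax": 0, "ay": 0, "az": -0.1253, "grip": 255}, {"tx": 20.8, "ty": 0.8, "tz": 30, "ax": 0, "ay": 0, "az": -0.1253, "grip": 255}, {"tx": 20.8, "ty": 0.8, "tz": 30, "ax": 0, "ay": 0, "az": -0.1253, "grip": 255}, {"tx": 20.8, "ty": 0.8, "tz": 25, "ax": 0, "ay": 0, "az": -0.1253, "grip": 255}, {"tx": 20.8, "ty": 0.8, "tz": 20, "ax": 0, "ay": 0, "az": -0.1253, "grip": 255}, {"tx": 20.8, "ty": 0.8, "tz": 10, "ax": 0, "ay": 0, "az": -0.1253, "grip": 255}, {"tx": 0, "ty": 0, "tz": 0, "ax": 0, "ay": 0, "az": 0, "grip": 255}, {"tx": 0, "ty": 0, "tz": 0, "ax": 0, "ay": 0, "az": 0, "grip": 255}]}}

```text
t: 3.8
tool_pos: [0.5234, 0.3272, 0.1002]
orientation: [-1.525, -2.746, 0.002]
force: [0.5, -0.7, 0.4]
opening: 0.0005
```

```bash
python3 - <<'E'
from h import *
from plant import robot
rows([.5236,.330,.046],[0,0,-1],0.56+1.57,1)
for n in("scene","top"):
    c=robot.read_camera(n);cv2.imwrite(f"pics/{n}1.png",c["frame"]);np.savez(f"{n}1.npz",**c)
    p=robot.read_state()["tool_pos"];print(proj(c,p+[0,0,-.014]))
    u,v=proj(c,p).astype(int)
    cv2.imwrite(f"pics/{n}1z.png",cv2.resize(c["frame"][max(0,v-50):v+50,max(0,u-60):u+60],None,fx=4,fy=4,interpolation=cv2.INTER_NEAREST));print(u-60,v-50)
a=[cv2.imread(f"pics/{n}1z.png") for n in("scene","top")];cv2.imwrite("pics/both1.png",cv2.resize(np.hstack(a),None,fx=.8,fy=.8))
E
```

```text
t 3.8 pos [0.5234 0.3272 0.1002] total t [ 2.3  1.7 54.2] w [-0.0012  0.0003 -0.0021] | row [ 2.3   1.72 54.17] [-0.0012  0.0003 -0.0021]
q [ 0.476  0.274  1.573 -0.     1.296 -0.081] F [ 0.51 -0.7   0.45] open 0.0005
[252.67324122 161.21336343]
192 105
[244.88094618 208.73861743]
183 157
```

View pics/both1.png

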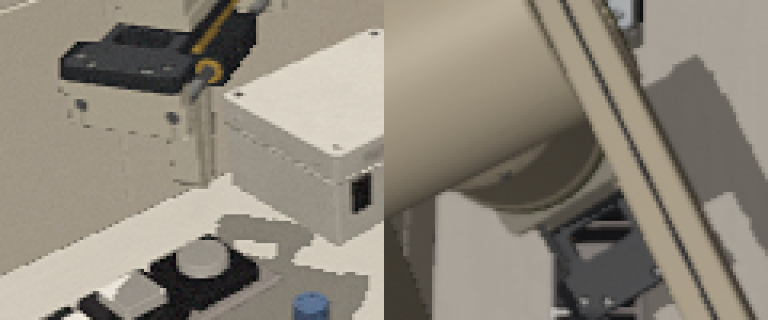

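```bash
python3 - <<'E'
from h import *
T=load("top0");S=load("scene0")
print(tri([ray(T,262,166),ray(S,299,153)]),tri([ray(T,202,166),ray(S,263,137)]))
cv2.imwrite("pics/box.png",np.hstack([cv2.resize(T["frame"][80:180,190:280],None,fx=4,fy=4),cv2.resize(S["frame"][100:200,255:355],None,fx=4,fy=4)]))
E
```

```text
[0.6152795  0.29322538 0.08331184] [0.61630265 0.41747286 0.07022381]
```

View pics/box.png

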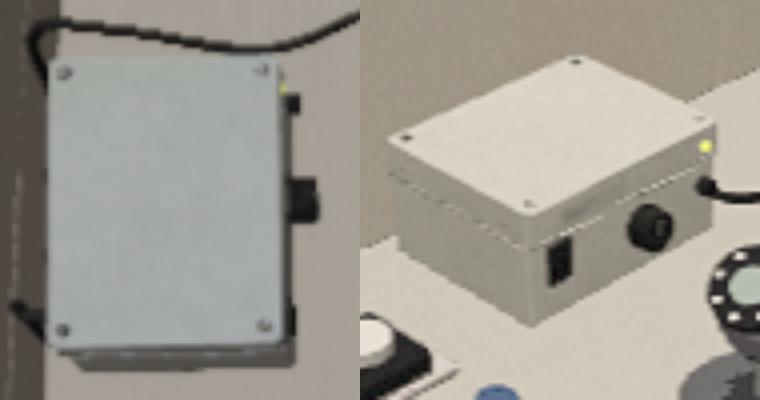

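Request:
{"name": "step_arm", "arguments": {"targets": [{"tx": 2.3, "ty": 1.7, "tz": 12, "ax": 0, "ay": 0, "az": 0, "grip": 255}, {"tx": 0, "ty": 0, "tz": 18, "ax": 0, "ay": 0, "az": 0, "grip": 255}, {"tx": 0, "ty": 0, "tz": 16, "ax": 0, "ay": 0, "az": 0, "grip": 255}, {"tx": 0, "ty": 0, "tz": 8, "ax": 0, "ay": 0, "az": 0, "grip": 255}, {"tx": 0, "ty": 0, "tz": 3, "ax": 0, "ay": 0, "az": 0, "grip": 255}, {"tx": 0, "ty": 0, "tz": 2, "ax": 0, "ay": 0, "az": 0, "grip": 255}, {"tx": 0, "ty": 0, "tz": 1, "ax": 0, "ay": 0, "az": 0, "grip": 255}, {"tx": 0, "ty": 0, "tz": 0, "ax": 0, "ay": 0, "az": 0, "grip": 255}, {"tx": 0, "ty": 0, "tz": 0, "ax": 0, "ay": 0, "az": 0, "grip": 255}]}}

```text
t: 4.8
tool_pos: [0.5245, 0.3303, 0.0414]
orientation: [1.523, 2.747, 0.001]
force: [-0.3, -0.8, 2.7]
opening: 0.0004
```

Request:
{"name": "step_arm", "arguments": {"targets": [{"tx": 0, "ty": 0, "tz": 1.5, "ax": 0, "ay": 0, "az": 0, "grip": 255}, {"tx": 0, "ty": 0, "tz": 1.5, "ax": 0, "ay": 0, "az": 0, "grip": 255}, {"tx": 0, "ty": 0, "tz": 0, "ax": 0, "ay": 0, "az": 0, "grip": 255}, {"tx": 0, "ty": 0, "tz": 0, "ax": 0, "ay": 0, "az": 0, "grip": 255}]}}

```text
t: 5.2
tool_pos: [0.5245, 0.3304, 0.0383]
orientation: [1.523, 2.747, 0.002]
force: [-1.2, -1.0, 6.2]
opening: 0.0006
```

Request:
{"name": "step_arm", "arguments": {"targets": [{"tx": 0, "ty": 0, "tz": 0.8, "ax": 0, "ay": 0, "az": 0, "grip": 255}, {"tx": 0, "ty": 0, "tz": 0, "ax": 0, "ay": 0, "az": 0, "grip": 255}, {"tx": 0, "ty": 0, "tz": 0, "ax": 0, "ay": 0, "az": 0, "grip": 255}]}}

```text
t: 5.5
tool_pos: [0.5246, 0.3305, 0.0382]
orientation: [1.523, 2.747, 0.002]
force: [-3.1, -2.9, 11.8]
opening: 0.0001
```

Request:
{"name": "step_arm", "arguments": {"targets": [{"tx": 0, "ty": 0, "tz": -5, "ax": 0, "ay": 0, "az": 0, "grip": 255}, {"tx": 0, "ty": 0, "tz": -12, "ax": 0, "ay": 0, "az": 0, "grip": 255}, {"tx": 0, "ty": 0, "tz": -8, "ax": 0, "ay": 0, "az": 0, "grip": 255}, {"tx": 4.6, "ty": -8.4, "tz": 0, "ax": 0, "ay": 0, "az": 0, "grip": 255}, {"tx": 10, "ty": -17, "tz": 0, "ax": 0, "ay": 0, "az": 0, "grip": 255}, {"tx": 10, "ty": -17, "tz": 0, "ax": 0, "ay": 0, "az": 0, "grip": 255}, {"tx": 4.6, "ty": -8.2, "tz": 0, "ax": 0, "ay": 0, "az": 0, "grip": 255}, {"tx": 0, "ty": 0, "tz": 0, "ax": 0, "ay": 0, "az": 0, "grip": 255}, {"tx": 0, "ty": 0, "tz": 0, "ax": 0, "ay": 0, "az": 0, "grip": 255}]}}

```text
t: 6.4
tool_pos: [0.4659, 0.3282, 0.062]
orientation: [1.522, 2.748, 0.001]
force: [-0.1, -0.7, 0.6]
opening: 0.0005
```

```bash
python3 - <<'E'
from h import *
from plant import robot
rows([.4662,.3285,.0378],[0,0,-1],0.56+1.57,1)
c=robot.read_camera("scene")
cv2.imwrite("pics/k2.png",cv2.resize(c["frame"][120:240,180:300],None,fx=4,fy=4))
E
```

```text
t 6.4 pos [0.4659 0.3282 0.062 ] total t [ 0.1  0.4 24.2] w [ 0.0007  0.0002 -0.0003] | row [ 0.1   0.37 24.22] [ 0.0007  0.0002 -0.0003]
q [ 0.524  0.197  1.738 -0.     1.206 -0.035] F [-0.08 -0.68  0.63] open 0.0005
```

View pics/k2.png

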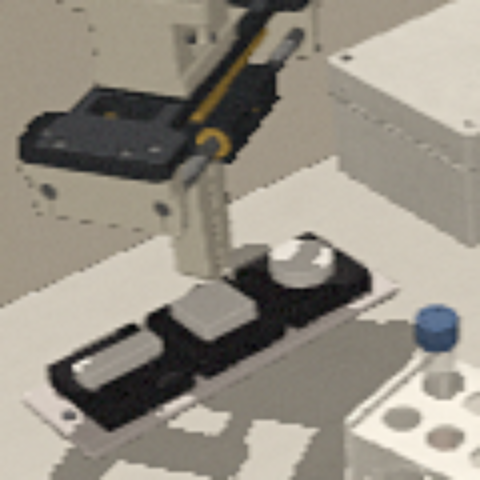

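The picture shows the fingertips above the square key at about (230,187) in the scene image; the round key is back up. I press the square key next.

Request:
{"name": "step_arm", "arguments": {"targets": [{"tx": 0, "ty": 0, "tz": 9, "ax": 0, "ay": 0, "az": 0, "grip": 255}, {"tx": 0, "ty": 0, "tz": 8, "ax": 0, "ay": 0, "az": 0, "grip": 255}, {"tx": 0, "ty": 0, "tz": 3, "ax": 0, "ay": 0, "az": 0, "grip": 255}, {"tx": 0, "ty": 0, "tz": 2.5, "ax": 0, "ay": 0, "az": 0, "grip": 255}, {"tx": 0, "ty": 0, "tz": 1.5, "ax": 0, "ay": 0, "az": 0, "grip": 255}, {"tx": 0, "ty": 0, "tz": 0, "ax": 0, "ay": 0, "az": 0, "grip": 255}, {"tx": 0, "ty": 0, "tz": 0, "ax": 0, "ay": 0, "az": 0, "grip": 255}, {"tx": 0, "ty": 0, "tz": 0, "ax": 0, "ay": 0, "az": 0, "grip": 255}]}}

```text
t: 7.25
tool_pos: [0.4655, 0.3277, 0.0383]
orientation: [-1.523, -2.748, 0.001]
force: [-3.7, -3.0, 7.3]
opening: 0.0005
```

Request:
{"name": "step_arm", "arguments": {"targets": [{"tx": 0, "ty": 0, "tz": 0.5, "ax": 0, "ay": 0, "az": 0, "grip": 255}, {"tx": 0, "ty": 0, "tz": 0, "ax": 0, "ay": 0, "az": 0, "grip": 255}]}}

```text
t: 7.45
tool_pos: [0.4656, 0.3277, 0.0382]
orientation: [-1.523, -2.748, 0.001]
force: [-4.3, -5.3, 11.7]
opening: 0.0004
```

Request:
{"name": "step_arm", "arguments": {"targets": [{"tx": 0, "ty": 0, "tz": -5, "ax": 0, "ay": 0, "az": 0, "grip": 255}, {"tx": 0, "ty": 0, "tz": -12, "ax": 0, "ay": 0, "az": 0, "grip": 255}, {"tx": 0, "ty": 0, "tz": -8, "ax": 0, "ay": 0, "az": 0, "grip": 255}, {"tx": 4.6, "ty": -8.4, "tz": 0, "ax": 0, "ay": 0, "az": 0, "grip": 255}, {"tx": 10, "ty": -17, "tz": 0, "ax": 0, "ay": 0, "az": 0, "grip": 255}, {"tx": 10, "ty": -17, "tz": 0, "ax": 0, "ay": 0, "az": 0, "grip": 255}, {"tx": 4.6, "ty": -8.2, "tz": 0, "ax": 0, "ay": 0, "az": 0, "grip": 255}, {"tx": 0, "ty": 0, "tz": 0, "ax": 0, "ay": 0, "az": 0, "grip": 255}, {"tx": 0, "ty": 0, "tz": 0, "ax": 0, "ay": 0, "az": 0, "grip": 255}]}}

```text
t: 8.35
tool_pos: [0.4075, 0.3262, 0.0626]
orientation: [1.522, 2.748, 0.001]
force: [0.2, -0.0, -0.3]
opening: 0.0007
```

```bash
python3 - <<'E'
from h import *
rows([.407,.326,.0378],[0,0,-1],0.56+1.57,1)
E
```

```text
t 8.35 pos [0.4075 0.3262 0.0626] total t [ 0.1 -0.6 24.8] w [ 0.0008  0.0001 -0.0003] | row [ 0.11 -0.6  24.75] [ 0.0008  0.0001 -0.0003]
q [ 0.577  0.073  1.873 -0.     1.195  0.018] F [ 0.18 -0.01 -0.3 ] open 0.0007
```

Request:
{"name": "step_arm", "arguments": {"targets": [{"tx": 0, "ty": 0, "tz": 9, "ax": 0, "ay": 0, "az": 0, "grip": 255}, {"tx": 0, "ty": 0, "tz": 8, "ax": 0, "ay": 0, "az": 0, "grip": 255}, {"tx": 0, "ty": 0, "tz": 3, "ax": 0, "ay": 0, "az": 0, "grip": 255}, {"tx": 0, "ty": 0, "tz": 2.5, "ax": 0, "ay": 0, "az": 0, "grip": 255}, {"tx": 0, "ty": 0, "tz": 2, "ax": 0, "ay": 0, "az": 0, "grip": 255}, {"tx": 0, "ty": 0, "tz": 0.5, "ax": 0, "ay": 0, "az": 0, "grip": 255}, {"tx": 0, "ty": 0, "tz": 0, "ax": 0, "ay": 0, "az": 0, "grip": 255}, {"tx": 0, "ty": 0, "tz": 0, "ax": 0, "ay": 0, "az": 0, "grip": 255}]}}

```text
t: 9.15
tool_pos: [0.4072, 0.3257, 0.0381]
orientation: [-1.523, -2.748, 0.002]
force: [-5.2, -5.3, 12.4]
opening: 0.0006
```

Request:
{"name": "step_arm", "arguments": {"targets": [{"tx": 0, "ty": 0, "tz": -5, "ax": 0, "ay": 0, "az": 0, "grip": 255}, {"tx": 0, "ty": 0, "tz": -15, "ax": 0, "ay": 0, "az": 0, "grip": 255}, {"tx": 0, "ty": 0, "tz": -25, "ax": 0, "ay": 0, "az": 0, "grip": 255}, {"tx": 0, "ty": 0, "tz": -35, "ax": 0, "ay": 0, "az": 0, "grip": 100}, {"tx": 0, "ty": 0, "tz": -35, "ax": 0, "ay": 0, "az": 0, "grip": 100}, {"tx": 0, "ty": 0, "tz": -30, "ax": 0, "ay": 0, "az": 0, "grip": 100}, {"tx": 0, "ty": 0, "tz": -15, "ax": 0, "ay": 0, "az": 0, "grip": 100}, {"tx": 0, "ty": 0, "tz": 0, "ax": 0, "ay": 0, "az": 0, "grip": 100}]}}

```text
t: 9.95
tool_pos: [0.4086, 0.327, 0.2004]
orientation: [1.522, 2.746, 0.007]
force: [0.7, -0.1, -0.4]
opening: 0.0358
```

```bash
python3 - <<'E'
from h import *
rows([.4723,.155,.16],[0,0,-1],0.32+1.57,8)
E
```

```text
t 9.95 pos [0.4086 0.327  0.2004] total t [-179.6  -37.4   40.1] w [ 0.0052 -0.0009  0.2394] | row [-22.87  -2.29   5.03] [ 0.0006 -0.0001  0.0299]
q [ 0.577 -0.066  1.748  0.     1.454  0.018] F [ 0.67 -0.07 -0.45] open 0.0358
```

Request:
{"name": "step_arm", "arguments": {"targets": [{"tx": -22.9, "ty": -2.3, "tz": 0, "ax": 0, "ay": 0, "az": 0.03, "grip": 100}, {"tx": -22.9, "ty": -2.3, "tz": 0, "ax": 0, "ay": 0, "az": 0.03, "grip": 100}, {"tx": -22.9, "ty": -2.3, "tz": 0, "ax": 0, "ay": 0, "az": 0.03, "grip": 100}, {"tx": -22.9, "ty": -2.3, "tz": 0, "ax": 0, "ay": 0, "az": 0.03, "grip": 100}, {"tx": -22.9, "ty": -2.3, "tz": 0, "ax": 0, "ay": 0, "az": 0.03, "grip": 100}, {"tx": -22.9, "ty": -2.3, "tz": 0, "ax": 0, "ay": 0, "az": 0.03, "grip": 100}, {"tx": -22.9, "ty": -2.3, "tz": 10, "ax": 0, "ay": 0, "az": 0.03, "grip": 100}, {"tx": -22.9, "ty": -2.3, "tz": 15, "ax": 0, "ay": 0, "az": 0.03, "grip": 100}, {"tx": 0, "ty": 0, "tz": 15, "ax": 0, "ay": 0, "az": 0, "grip": 100}, {"tx": 0, "ty": 0, "tz": 0, "ax": 0, "ay": 0, "az": 0, "grip": 100}, {"tx": 0, "ty": 0, "tz": 0, "ax": 0, "ay": 0, "az": 0, "grip": 100}]}}

```text
t: 11.05
tool_pos: [0.4698, 0.1542, 0.1561]
orientation: [-1.839, -2.545, 0.003]
force: [0.0, -0.1, -0.2]
opening: 0.0566
```

```bash
python3 - <<'E'
from h import *
from plant import robot
rows([.4723,.155,.102],[0,0,-1],0.32+1.57,1)
s=robot.read_state()
f=[]
for n in("scene","top"):
    c=robot.read_camera(n);np.savez(f"{n}3.npz",**c)
    p=s["tool_pos"];print(n,proj(c,p+[0,0,-.014]))
    u,v=proj(c,p).astype(int)
    f.append(cv2.resize(c["frame"][v-50:v+50,u-50:u+50],None,fx=4,fy=4));print(u-50,v-50)
cv2.imwrite("pics/both3.png",np.hstack(f))
E
```

```text
t 11.05 pos [0.4698 0.1542 0.1561] total t [-0.1  2.8 54.1] w [-0.0025 -0.0007  0.0001] | row [-0.08  2.77 54.09] [-0.0025 -0.0007  0.0001]
q [ 0.213 -0.106  1.868  0.     1.382 -0.106] F [ 0.03 -0.06 -0.15] open 0.0566
scene [286.56168522 185.54785431]
236 128
top [332.50118045 235.32432105]
282 184
```

View pics/both3.png

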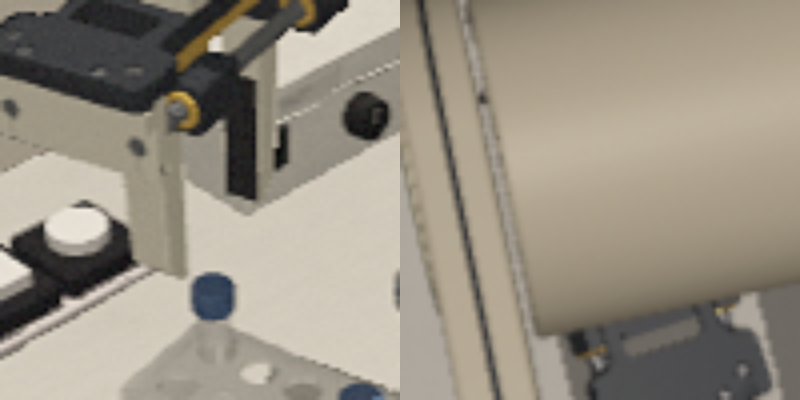

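Request:
{"name": "step_arm", "arguments": {"targets": [{"tx": 0, "ty": 2.8, "tz": 5, "ax": 0, "ay": 0, "az": 0, "grip": 100}, {"tx": 0, "ty": 0, "tz": 10, "ax": 0, "ay": 0, "az": 0, "grip": 100}, {"tx": 0, "ty": 0, "tz": 12, "ax": 0, "ay": 0, "az": 0, "grip": 100}, {"tx": 0, "ty": 0, "tz": 12, "ax": 0, "ay": 0, "az": 0, "grip": 100}, {"tx": 0, "ty": 0, "tz": 10, "ax": 0, "ay": 0, "az": 0, "grip": 100}, {"tx": 0, "ty": 0, "tz": 6, "ax": 0, "ay": 0, "az": 0, "grip": 100}, {"tx": 0, "ty": 0, "tz": 0, "ax": 0, "ay": 0, "az": 0, "grip": 100}, {"tx": 0, "ty": 0, "tz": 0, "ax": 0, "ay": 0, "az": 0, "grip": 100}]}}

```text
t: 11.95
tool_pos: [0.4736, 0.1546, 0.1024]
orientation: [-1.841, -2.545, -0.0]
force: [0.4, 0.2, 0.0]
opening: 0.0565
```

```bash
python3 - <<'E'
from h import *
from plant import robot
rows([.4723,.155,.101],[0,0,-1],0.32+1.57,1)
c=robot.read_camera("scene");s=robot.read_state();print(proj(c,s["tool_pos"]+[0,0,-.014]))
cv2.imwrite("pics/s4.png",cv2.resize(c["frame"][150:250,240:340],None,fx=5,fy=5))
E
```

```text
t 11.95 pos [0.4736 0.1546 0.1024] total t [ 0.8 -1.1  1.4] w [-0.     -0.     -0.0008] | row [ 0.81 -1.08  1.4 ] [-0.     -0.     -0.0008]
q [ 0.213 -0.042  1.91   0.     1.274 -0.106] F [0.38 0.19 0.03] open 0.0565
[289.17401322 209.38139359]
```

View pics/s4.png

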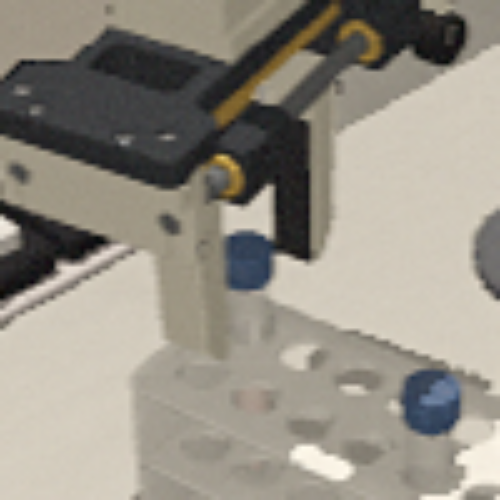

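Request:
{"name": "step_arm", "arguments": {"targets": [{"tx": 0.5, "ty": -1, "tz": 1, "ax": 0, "ay": 0, "az": 0, "grip": 160}, {"tx": 0, "ty": 0, "tz": 0, "ax": 0, "ay": 0, "az": 0, "grip": 185}, {"tx": 0, "ty": 0, "tz": 0, "ax": 0, "ay": 0, "az": 0, "grip": 200}, {"tx": 0, "ty": 0, "tz": 0, "ax": 0, "ay": 0, "az": 0, "grip": 215}, {"tx": 0, "ty": 0, "tz": 0, "ax": 0, "ay": 0, "az": 0, "grip": 255}, {"tx": 0, "ty": 0, "tz": 0, "ax": 0, "ay": 0, "az": 0, "grip": 255}, {"tx": 0, "ty": 0, "tz": 0, "ax": 0, "ay": 0, "az": 0, "grip": 255}, {"tx": 0, "ty": 0, "tz": 0, "ax": 0, "ay": 0, "az": 0, "grip": 255}], "squeeze": 20}}

```text
t: 12.8
tool_pos: [0.4726, 0.1548, 0.1015]
orientation: [1.841, 2.545, 0.001]
force: [1.4, 0.5, 0.8]
opening: 0.0181
```

```bash
python3 - <<'E'
from h import *
from plant import robot
rows([.4723,.155,.201],[0,0,-1],0.32+1.57,1)
f=[]
for n,(u,v) in(("scene",(290,200)),("top",(331,236))):
    c=robot.read_camera(n);f.append(cv2.resize(c["frame"][v-40:v+40,u-40:u+40],None,fx=5,fy=5))
cv2.imwrite("pics/b5.png",np.hstack(f))
E
```

```text
t 12.8 pos [0.4726 0.1548 0.1015] total t [  0.3  -0.2 -99.5] w [ 0.0006  0.     -0.0007] | row [  0.29  -0.21 -99.49] [ 0.0006  0.     -0.0007]
q [ 0.213 -0.044  1.914  0.     1.271 -0.105] F [1.44 0.49 0.78] open 0.0181
```

View pics/b5.png

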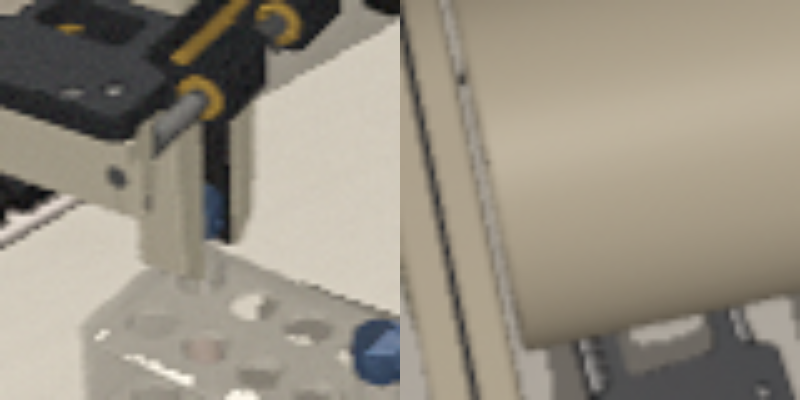

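Request:
{"name": "step_arm", "arguments": {"targets": [{"tx": 0, "ty": 0, "tz": -3, "ax": 0, "ay": 0, "az": 0, "grip": 255}, {"tx": 0, "ty": 0, "tz": -6, "ax": 0, "ay": 0, "az": 0, "grip": 255}, {"tx": 0, "ty": 0, "tz": -8, "ax": 0, "ay": 0, "az": 0, "grip": 255}, {"tx": 0, "ty": 0, "tz": -8, "ax": 0, "ay": 0, "az": 0, "grip": 255}, {"tx": 0, "ty": 0, "tz": -8, "ax": 0, "ay": 0, "az": 0, "grip": 255}, {"tx": 0, "ty": 0, "tz": -8, "ax": 0, "ay": 0, "az": 0, "grip": 255}, {"tx": 0, "ty": 0, "tz": -8, "ax": 0, "ay": 0, "az": 0, "grip": 255}, {"tx": 0, "ty": 0, "tz": -8, "ax": 0, "ay": 0, "az": 0, "grip": 255}, {"tx": 0, "ty": 0, "tz": -8, "ax": 0, "ay": 0, "az": 0, "grip": 255}, {"tx": 0, "ty": 0, "tz": -8, "ax": 0, "ay": 0, "az": 0, "grip": 255}, {"tx": 0, "ty": 0, "tz": -8, "ax": 0, "ay": 0, "az": 0, "grip": 255}, {"tx": 0, "ty": 0, "tz": -8, "ax": 0, "ay": 0, "az": 0, "grip": 255}, {"tx": 0, "ty": 0, "tz": -8, "ax": 0, "ay": 0, "az": 0, "grip": 255}, {"tx": 0, "ty": 0, "tz": -8, "ax": 0, "ay": 0, "az": 0, "grip": 255}, {"tx": 0, "ty": 0, "tz": -5, "ax": 0, "ay": 0, "az": 0, "grip": 255}, {"tx": 0, "ty": 0, "tz": 0, "ax": 0, "ay": 0, "az": 0, "grip": 255}]}}

```text
t: 14.5
tool_pos: [0.4729, 0.1549, 0.2124]
orientation: [1.84, 2.545, 0.002]
force: [-0.3, -0.4, -0.5]
opening: 0.0179
```

```bash
python3 - <<'E'
from h import *
from plant import robot
s=robot.read_state();print(s["opening"],s["force"])
c=robot.read_camera("scene");cv2.imwrite("pics/s6.png",cv2.resize(c["frame"][110:260,220:370],None,fx=4,fy=4));np.savez("scene6.npz",**c)
R=Ro.from_rotvec(s["orientation"]).as_matrix()
# expected tip: grasp z=.1015 -> tip 97.5 ahead of TCP
print(proj(c,s["tool_pos"]+R[:,2]*.0975))
E
```

```text
0.01787225577109341 [-0.3329603  -0.44599977 -0.49394264]
[288.26329283 197.57400161]
```

View pics/s6.png

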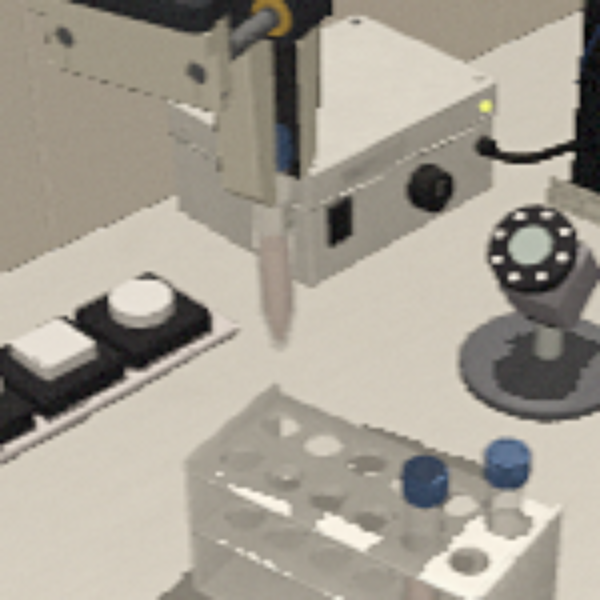

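```bash
cat > ledfit.py <<'E'
from h import *
from scipy.optimize import least_squares
np.set_printoptions(precision=4,suppress=True)
T=load("top0");S=load("scene0")
tp=np.array([[326.1,144.61],[332.55,145.77],[335.91,151.1],[334.41,157.38],[328.66,161.04],[322.28,159.67],[318.69,154.53],[320.14,148.28]])
sp=np.array([[349.6,163.3],[356.13,162.8],[360.79,167.42],[360.03,173.73],[354.84,178.54],[347.99,178.66],[343.9,174.4],[344.5,167.9]])
P=np.array([tri([ray(T,*tp[i]),ray(S,*sp[(i+1)%8])]) for i in range(8)])
c=P.mean(0);n=np.linalg.svd(P-c)[2][2];n*=np.sign(n[2])
print(c,n,np.degrees(np.arccos(n[2])),np.degrees(np.arctan2(n[1],n[0])),np.linalg.norm(P-c,axis=1))
# points-on-circle fit, tilt fixed, per-view pixel shift free
def model(x):
    C=x[:3];az=x[3];tl=np.radians(35);n=np.array([np.sin(tl)*np.cos(az),np.sin(tl)*np.sin(az),np.cos(tl)])
    y=np.array([-np.sin(az),np.cos(az),0]);xx=np.cross(y,n);a=x[4]-np.arange(8)*np.pi/4
    return C,n,[C+x[5]*(np.cos(k)*xx+np.sin(k)*y) for k in a]
def res(x,use):
    _,_,Q=model(x);r=[]
    for i in range(8):
        if 't' in use: r+=list(proj(T,Q[i])+x[6:8]-tp[i])
        if 's' in use: r+=list(proj(S,Q[i])-x[6:8]-sp[(i+1)%8])
    return np.array(r+list(1e-3*x[6:8]))
for use in("ts",):
  best=min((least_squares(res,[*c,np.radians(a),ph,.018,0,0],args=(use,)) for a in(-180,-150) for ph in np.arange(8)*np.pi/4),key=lambda r:r.cost)
  print(use,best.cost,best.x,"az",np.degrees(best.x[3]))
# foot-to-lens azimuth from top camera alone
a=onz(T,324.08,152.56,.008);b=onz(T,327.3,152.7,.09);print(b-a,np.degrees(np.arctan2(*(b-a)[[1,0]])))
E
python3 ledfit.py
```

```text
[0.6408 0.1621 0.0907] [-0.5693 -0.1217  0.8131] 35.59893651835312 -167.9368895525062 [0.0182 0.018  0.0177 0.0181 0.0181 0.0178 0.0179 0.0181]
ts 0.12369178693462689 [ 0.6565  0.1671  0.0684 -2.9473  3.1573  0.0184  2.1819  5.4809] az -168.86934118062857
[-0.0198 -0.0048  0.082 ] -166.5087467713545
```

```bash
sed -i 's/1e-3\*x/0.3*x/' ledfit.py; python3 ledfit.py | grep ts
python3 - <<'E'
from h import *
C=np.array([.6408,.1622,.0905]);az=np.radians(-168)
n=np.array([np.sin(np.radians(35))*np.cos(az),np.sin(np.radians(35))*np.sin(az),np.cos(np.radians(35))]);print(n)
pos=C+n*(.100+.0975);print(pos)
rows(pos,-n,np.radians(12)+np.pi/2,14)
E
```

```text
ts 0.1618027184209994 [ 0.6406  0.1617  0.0903 -2.9409  3.1519  0.018  -0.7051  0.4356] az -168.49863944761918
[-0.56104242 -0.11925325  0.81915204]
[0.52999412 0.13864748 0.25228253]
t 14.55 pos [0.4726 0.1548 0.2117] total t [-33.3  49.5 -40.5] w [-0.6096 -0.0333  0.1056] | row [-2.23  4.38 -1.78] [-0.0435 -0.0024  0.0075]
q [ 0.213 -0.141  1.796  0.     1.485 -0.105] F [ 0.78  0.06 -0.32] open 0.0184
```

Request:
{"name": "step_arm", "arguments": {"targets": [{"tx": -2.2, "ty": 4.4, "tz": -1.8, "ax": -0.0435, "ay": -0.0024, "az": 0.0075, "grip": 255}, {"tx": -2.2, "ty": 4.4, "tz": -1.8, "ax": -0.0435, "ay": -0.0024, "az": 0.0075, "grip": 255}, {"tx": -2.2, "ty": 4.4, "tz": -1.8, "ax": -0.0435, "ay": -0.0024, "az": 0.0075, "grip": 255}, {"tx": -2.2, "ty": 4.4, "tz": -1.8, "ax": -0.0435, "ay": -0.0024, "az": 0.0075, "grip": 255}, {"tx": -2.2, "ty": 4.4, "tz": -1.8, "ax": -0.0435, "ay": -0.0024, "az": 0.0075, "grip": 255}, {"tx": -2.2, "ty": 4.4, "tz": -1.8, "ax": -0.0435, "ay": -0.0024, "az": 0.0075, "grip": 255}, {"tx": -2.2, "ty": 4.4, "tz": -1.8, "ax": -0.0435, "ay": -0.0024, "az": 0.0075, "grip": 255}, {"tx": -2.2, "ty": 4.4, "tz": -1.8, "ax": -0.0435, "ay": -0.0024, "az": 0.0075, "grip": 255}, {"tx": -2.2, "ty": 4.4, "tz": -1.8, "ax": -0.0435, "ay": -0.0024, "az": 0.0075, "grip": 255}, {"tx": -2.2, "ty": 4.4, "tz": -1.8, "ax": -0.0435, "ay": -0.0024, "az": 0.0075, "grip": 255}, {"tx": -2.2, "ty": 4.4, "tz": -1.8, "ax": -0.0435, "ay": -0.0024, "az": 0.0075, "grip": 255}, {"tx": -2.2, "ty": 4.4, "tz": -1.8, "ax": -0.0435, "ay": -0.0024, "az": 0.0075, "grip": 255}, {"tx": -2.2, "ty": 4.4, "tz": -1.8, "ax": -0.0435, "ay": -0.0024, "az": 0.0075, "grip": 255}, {"tx": -2.2, "ty": 4.4, "tz": -1.8, "ax": -0.0435, "ay": -0.0024, "az": 0.0075, "grip": 255}, {"tx": 0, "ty": 0, "tz": 0, "ax": 0, "ay": 0, "az": 0, "grip": 255}, {"tx": 0, "ty": 0, "tz": 0, "ax": 0, "ay": 0, "az": 0, "grip": 255}, {"tx": 0, "ty": 0, "tz": 0, "ax": 0, "ay": 0, "az": 0, "grip": 255}]}}

```text
t: 16.25
tool_pos: [0.5298, 0.1392, 0.2521]
orientation: [1.688, 2.086, 0.654]
force: [-0.1, 0.0, -0.7]
opening: 0.018
```

```bash
cat > look.py <<'E'
from h import *
from plant import robot
import sys
k=sys.argv[1];d=float(sys.argv[2])
C=np.array([.6407,.1620,.0904]);az=np.radians(-168)
n=np.array([np.sin(np.radians(35))*np.cos(az),np.sin(np.radians(35))*np.sin(az),np.cos(np.radians(35))])
rows(C+n*(d+.0975),-n,np.radians(12)+np.pi/2,1)
s=robot.read_state();R=Ro.from_rotvec(s["orientation"]).as_matrix();f=[]
for m in("scene","top"):
    c=robot.read_camera(m);np.savez(f"{m}{k}.npz",**c)
    tip=s["tool_pos"]+R[:,2]*.0975;print(m,"tip exp",proj(c,tip),"bot",proj(c,s["tool_pos"]+R[:,2]*.014),"lens",proj(c,C))
    u,v=proj(c,C+n*.06).astype(int);print(u-50,v-50)
    f.append(cv2.resize(c["frame"][v-50:v+50,u-50:u+50],None,fx=4,fy=4))
cv2.imwrite(f"pics/b{k}.png",np.hstack(f))
E
python3 look.py 7 .10
```

```text
t 16.25 pos [0.5298 0.1392 0.2521] total t [-0.7  0.  -0.1] w [-0.0025  0.      0.0009] | row [-0.72  0.03 -0.11] [-0.0025  0.      0.0009]
q [ 0.135 -0.626  2.206  0.052  0.955 -0.092] F [-0.1   0.   -0.73] open 0.018
scene tip exp [336.59414594 147.15632523] bot [322.01778533 122.71605567] lens [351.39300533 171.13217759]
293 107
top tip exp [335.2747734  172.03868714] bot [343.04898569 191.66090739] lens [327.90150653 152.3443072 ]
282 113
```

View pics/b7.png

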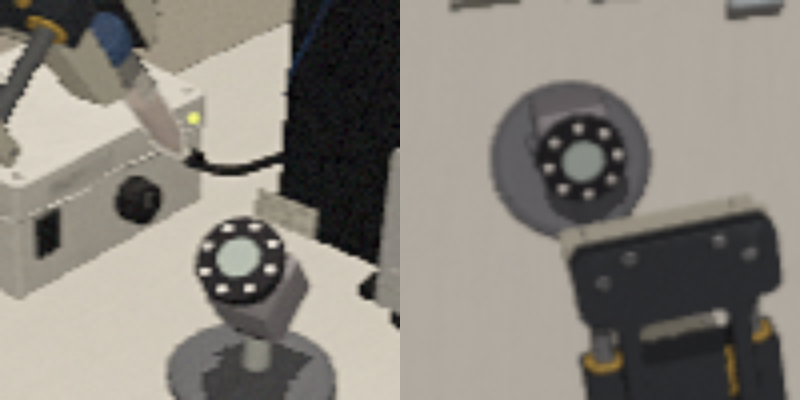

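Request:
{"name": "step_arm", "arguments": {"targets": [{"tx": 0, "ty": 0, "tz": 0, "ax": 0, "ay": 0, "az": 0.0708, "grip": 255}, {"tx": 0, "ty": 0, "tz": 0, "ax": 0, "ay": 0, "az": 0.1, "grip": 255}, {"tx": 0, "ty": 0, "tz": 0, "ax": 0, "ay": 0, "az": 0.14, "grip": 255}, {"tx": 0, "ty": 0, "tz": 0, "ax": 0, "ay": 0, "az": 0.14, "grip": 255}, {"tx": 0, "ty": 0, "tz": 0, "ax": 0, "ay": 0, "az": 0.14, "grip": 255}, {"tx": 0, "ty": 0, "tz": 0, "ax": 0, "ay": 0, "az": 0.14, "grip": 255}, {"tx": 0, "ty": 0, "tz": 0, "ax": 0, "ay": 0, "az": 0.14, "grip": 255}, {"tx": 0, "ty": 0, "tz": 0, "ax": 0, "ay": 0, "az": 0.14, "grip": 255}, {"tx": 0, "ty": 0, "tz": 0, "ax": 0, "ay": 0, "az": 0.14, "grip": 255}, {"tx": 0, "ty": 0, "tz": 0, "ax": 0, "ay": 0, "az": 0.14, "grip": 255}, {"tx": 0, "ty": 0, "tz": 0, "ax": 0, "ay": 0, "az": 0.14, "grip": 255}, {"tx": 0, "ty": 0, "tz": 0, "ax": 0, "ay": 0, "az": 0.1, "grip": 255}, {"tx": 0, "ty": 0, "tz": 0, "ax": 0, "ay": 0, "az": 0.04, "grip": 255}, {"tx": 0, "ty": 0, "tz": 0, "ax": 0, "ay": 0, "az": 0, "grip": 255}, {"tx": 0, "ty": 0, "tz": 0, "ax": 0, "ay": 0, "az": 0, "grip": 255}], "squeeze": 25}}

```text
t: 17.85
tool_pos: [0.5299, 0.1392, 0.2522]
orientation: [-2.923, -0.31, -0.919]
force: [0.4, 1.0, 0.5]
opening: 0.0181
```

```bash
sed -i 's#np.radians(12)+np.pi/2#np.radians(12)#' look.py; python3 look.py 8 .10
```

```text
t 17.85 pos [0.5299 0.1392 0.2522] total t [-0.2  0.7 -0.1] w [0.0001 0.0016 0.0022] | row [-0.17  0.69 -0.06] [0.0001 0.0016 0.0022]
q [ 0.135 -0.626  2.207  0.052  0.954  1.477] F [0.45 0.96 0.53] open 0.0181
scene tip exp [336.67753269 147.01726063] bot [322.08785259 122.59739332] lens [351.39300533 171.13217759]
293 107
top tip exp [335.27763257 171.90764638] bot [343.05716379 191.55761199] lens [327.90150653 152.3443072 ]
282 113
```

View pics/b8.png

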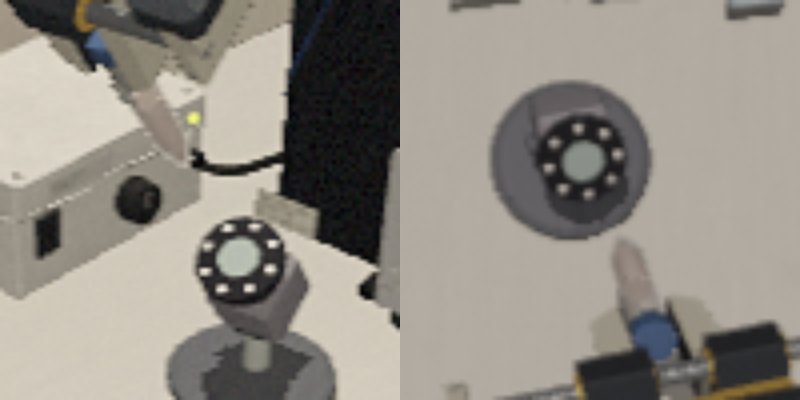

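```bash
cat > zoom.py <<'E'
from h import *
import sys
k=sys.argv[1];f=[]
for m,(u,v) in(("scene",eval(sys.argv[2])),("top",eval(sys.argv[3]))):
    c=load(m+k);p=c["frame"][v:v+50,u:u+40].astype(float);p=np.clip((p-60)*1.6,0,255).astype(np.uint8)
    f.append(cv2.resize(p,None,fx=10,fy=10,interpolation=cv2.INTER_CUBIC))
cv2.imwrite(f"pics/z{k}.png",np.hstack(f))
E
python3 zoom.py 8 "(312,105)" "(322,160)"
```

```text
(no output)
```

View pics/z8.png

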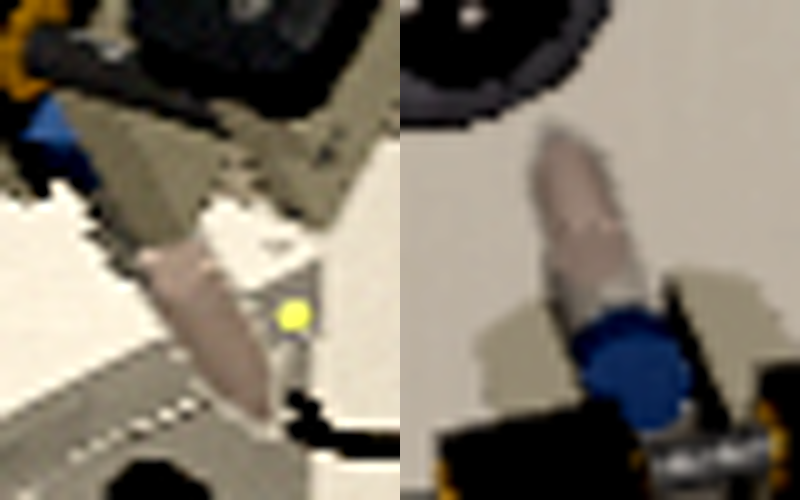

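```bash
cat > pink.py <<'E'
from h import *
import sys
k=sys.argv[1]
def get(k,show=True):
    out={}
    for m in("scene","top"):
        c=load(m+k);f=c["frame"].astype(float)
        r=np.load("ref.npy",allow_pickle=True).item()[m] if False else None
        b=load(m+"0")["frame"].astype(float)
        L=f.sum(2)+1;ex=(f[...,2]-f[...,1])/L*3   # redness
        g=cv2.GaussianBlur(ex,(0,0),.6)
        out[m]=(c,f,g)
    return out
if __name__=="__main__":
    o=get(k);ims=[]
    for m,(u,v) in(("scene",eval(sys.argv[2])),("top",eval(sys.argv[3]))):
        g=o[m][2][v:v+50,u:u+40];print(m,np.percentile(g,[5,50,90,97]).round(3))
        ims.append(cv2.resize(np.clip(g*1000,0,255).astype(np.uint8),None,fx=10,fy=10,interpolation=cv2.INTER_NEAREST))
    cv2.imwrite(f"pics/p{k}.png",np.hstack(ims))
E
python3 pink.py 8 "(312,105)" "(322,160)"
```

```text
scene [-0.047  0.038  0.065  0.103]
top [-0.1    0.04   0.052  0.095]
```

View pics/p8.png

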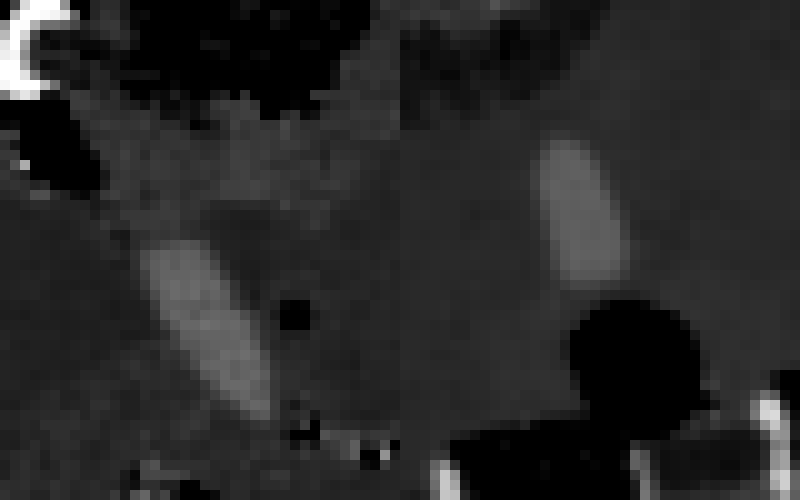

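```bash
cat > axis.py <<'E'
from pink import get
from h import *
import sys
np.set_printoptions(precision=4,suppress=True)
def axis(k,s,wins):
    o=get(k);L={}
    for m in("scene","top"):
        c,f,g=o[m];u,v=wins[m];mk=np.zeros(g.shape,bool);mk[v:v+50,u:u+40]=(g[v:v+50,u:u+40]>.068)&(f[v:v+50,u:u+40].sum(2)>180)
        n,l,st,ce=cv2.connectedComponentsWithStats(mk.astype(np.uint8))
        i=max((j for j in range(1,n) if st[j][4]<400),key=lambda j:st[j][4]);ys,xs=np.nonzero(l==i)
        pts=np.column_stack([xs,ys]).astype(np.float32)
        d0=None
        vx,vy,x0,y0=cv2.fitLine(pts,cv2.DIST_L2,0,.01,.01).ravel()
        t=(pts-[x0,y0])@[vx,vy];e=[np.array([x0,y0])+np.array([vx,vy])*q for q in(t.min(),t.max())]
        L[m]=(c,e,st[i]);print(m,"line ends",e[0].round(2),e[1].round(2),"n",len(pts))
    N=[]
    for m in L:
        c,e,_=L[m];o1,d1=ray(c,*e[0]);_,d2=ray(c,*e[1]);nn=np.cross(d1,d2);N.append((nn/np.linalg.norm(nn),o1))
    d=np.cross(N[0][0],N[1][0]);d/=np.linalg.norm(d);d*=np.sign(d[2])
    A=np.array([N[0][0],N[1][0],d]);p=np.linalg.solve(A,[N[0][0]@N[0][1],N[1][0]@N[1][1],0])
    return d,p,L
if __name__=="__main__":
    from plant import robot
    k=sys.argv[1];s=robot.read_state()
    wins={"scene":eval(sys.argv[2]),"top":eval(sys.argv[3])}
    d,p,L=axis(k,s,wins)
    C=np.array([.6407,.1620,.0904]);az=np.radians(-168)
    n=np.array([np.sin(np.radians(35))*np.cos(az),np.sin(np.radians(35))*np.sin(az),np.cos(np.radians(35))])
    print("tube dir",d,"tilt",np.degrees(np.arccos(d[2])),"az",np.degrees(np.arctan2(d[1],d[0])),"angle to n",np.degrees(np.arccos(d@n)))
    R=Ro.from_rotvec(s["orientation"]).as_matrix();print("tool z",-R[:,2],"tilt",np.degrees(np.arccos(-R[2,2])),"in tool",R.T@d)
    # liquid bottom along axis, from each view
    for m in L:
        c,e,_=L[m]
        for q in e:
            o,r=ray(c,*q);X=np.linalg.lstsq(np.column_stack([d,-r]),o-p,rcond=None)[0];P=p+d*X[0]
            w=P-C;print(m,P,"along n",w@n*1e3,"lateral mm",((w-n*(w@n))*1e3).round(1),"along tool z from TCP",(R[:,2]@(P-s["tool_pos"]))*1e3)
    w=p-C
E
python3 axis.py 8 "(312,105)" "(322,160)"
```

```text
scene line ends [327.7  128.97] [337.99 146.  ] n 122
top line ends [337.43 173.88] [341.31 187.63] n 92
tube dir [-0.5476 -0.0661  0.8341] tilt 33.474850454559714 az -173.12139290249377 angle to n 3.259017656540024
tool z [-0.5599 -0.1189  0.82  ] tilt 34.91464080799814 in tool [ 0.027  -0.0491 -0.9984]
scene [0.5548 0.1446 0.2215] along n 157.64535604239987 lateral mm [2.5 1.4 1.9] along tool z from TCP 39.806635199796304
scene [0.5852 0.1483 0.1751] along n 102.16422129419728 lateral mm [ 1.8 -1.5  1. ] along tool z from TCP 95.29026749624471
top [0.5783 0.1475 0.1856] along n 114.72437422705931 lateral mm [ 2.  -0.8  1.2] along tool z from TCP 82.72954915339119
top [0.5451 0.1435 0.2361] along n 175.20965790032025 lateral mm [2.7 2.4 2.2] along tool z from TCP 22.241542664261054
```

```bash
python3 - <<'E'
from pink import get
from h import *
from plant import robot
poses={"6":([.4729,.1549,.2124],[1.84,2.545,.002]),"7":([.5298,.1392,.2521],[1.688,2.086,.654]),"8":([.5299,.1392,.2522],[-2.923,-.31,-.919])}
W={"6":(270,160),"7":(312,105),"8":(312,105)}
for k in poses:
    c=load("scene"+k);f=c["frame"].astype(float)
    g=cv2.GaussianBlur((f[...,2]-f[...,1])/(f.sum(2)+1)*3,(0,0),.6)
    u,v=W[k];mk=np.zeros(g.shape,bool);mk[v:v+50,u:u+40]=(g[v:v+50,u:u+40]>.068)&(f[v:v+50,u:u+40].sum(2)>180)
    n,l,st,ce=cv2.connectedComponentsWithStats(mk.astype(np.uint8));i=max(range(1,n),key=lambda j:st[j][4]);ys,xs=np.nonzero(l==i)
    pts=np.column_stack([xs,ys]).astype(np.float32);vx,vy,x0,y0=cv2.fitLine(pts,cv2.DIST_L2,0,.01,.01).ravel()
    if vy<0:vx,vy=-vx,-vy
    p,r=poses[k];z=Ro.from_rotvec(r).as_matrix()[:,2];p=np.array(p)
    a,b=proj(c,p+z*.05),proj(c,p+z*.0975)
    e=b-a;ang=lambda x,y:np.degrees(np.arctan2(x,y))
    nrm=np.array([e[1],-e[0]])/np.linalg.norm(e)
    print(k,len(pts),st[i],"obs ang",ang(vx,vy),"exp",ang(*e),"offset at mid px",(np.array([x0,y0])-a)@nrm)
E
```

```text
Traceback (most recent call last):
  File "pink.py", line 3, in <module>
    k=sys.argv[1]
      ~~~~~~~~^^^
IndexError: list index out of range
```

```bash
cat > cmp.py <<'E'
from h import *
poses={"6":([.4729,.1549,.2124],[1.84,2.545,.002]),"7":([.5298,.1392,.2521],[1.688,2.086,.654]),"8":([.5299,.1392,.2522],[-2.923,-.31,-.919])}
W={"6":(270,160),"7":(312,105),"8":(312,105)}
for k,cam in(("6","scene"),("7","scene"),("8","scene"),("8","top")):
    c=load(cam+k);f=c["frame"].astype(float)
    g=cv2.GaussianBlur((f[...,2]-f[...,1])/(f.sum(2)+1)*3,(0,0),.6)
    u,v=W[k] if cam=="scene" else (322,160);mk=np.zeros(g.shape,bool);mk[v:v+50,u:u+40]=(g[v:v+50,u:u+40]>.068)&(f[v:v+50,u:u+40].sum(2)>180)
    n,l,st,ce=cv2.connectedComponentsWithStats(mk.astype(np.uint8));i=max(range(1,n),key=lambda j:st[j][4]);ys,xs=np.nonzero(l==i)
    pts=np.column_stack([xs,ys]).astype(np.float32);vx,vy,x0,y0=cv2.fitLine(pts,cv2.DIST_L2,0,.01,.01).ravel()
    p,r=poses[k];z=Ro.from_rotvec(r).as_matrix()[:,2];p=np.array(p)
    a,b=proj(c,p+z*.05),proj(c,p+z*.0975);e=b-a
    if vx*e[0]+vy*e[1]<0:vx,vy=-vx,-vy
    ang=lambda x,y:np.degrees(np.arctan2(x,y))
    nrm=np.array([e[1],-e[0]])/np.linalg.norm(e)
    print(cam,k,len(pts),st[i],"obs ang",ang(vx,vy),"exp",ang(*e),"offset at mid px",(np.array([x0,y0])-a)@nrm)
E
python3 cmp.py
```

```text
scene 6 162 [285 169   8  26 162] obs ang 4.509302 exp 2.2378736254169604 offset at mid px 1.072421305917673
scene 7 102 [325 129  13  16 102] obs ang 39.842793 exp 30.81526565346136 offset at mid px 1.220356666574971
scene 8 122 [326 129  13  18 122] obs ang 31.149527 exp 30.86183740312555 offset at mid px 1.6220850496923487
top 8 92 [336 174   9  15  92] obs ang -164.222 exp -158.42718236822918 offset at mid px -0.5301488459756056
```

```bash
python3 - <<'E'
from h import *
p=np.array([.5299,.1392,.2522]);z=Ro.from_rotvec([-2.923,-.31,-.919]).as_matrix()[:,2]
for m in("scene","top"):
    c=load(m+"8");print(m,"tip",proj(c,p+z*.0975),"captop",proj(c,p-z*.0105),"capmid",proj(c,p-z*.0035),"capbot",proj(c,p+z*.0035))
    print(proj(c,p+z*.0875))
c=load("top8");h=cv2.cvtColor(c["frame"],cv2.COLOR_BGR2HSV).astype(int)
m=(abs(h[...,0]-110)<10)&(h[...,1]>90)&(h[...,2]>40);print([b for b in blobs(m,20) if 320<b[0][0]<365])
a=np.hstack([cv2.resize(load("top8")["frame"][165:210,325:365],None,fx=9,fy=9,interpolation=cv2.INTER_CUBIC),cv2.resize(load("scene7")["frame"][105:150,305:345],None,fx=9,fy=9,interpolation=cv2.INTER_CUBIC)])
cv2.imwrite("pics/zz.png",a)
E
```

```text
scene tip [336.65821659 147.03573707] captop [317.22368051 114.51385497] capmid [318.63493504 116.8754577 ] capbot [320.02283995 119.19798702]
[335.0483136  144.34171468]
top tip [335.26381717 171.92390551] captop [345.60189031 198.07113328] capmid [344.85253992 196.17586372] capbot [344.11538081 194.31142855]
[336.12172807 174.09374812]
[(array([345.3, 196.5]), array([340, 191,  12,  12,  92], dtype=int32))]
```

View pics/zz.png

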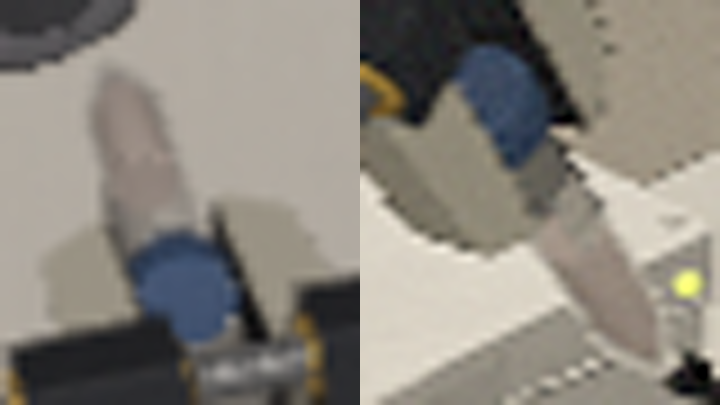

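Request:
{"name": "step_arm", "arguments": {"targets": [{"tx": 0, "ty": 0, "tz": 4, "ax": 0, "ay": 0, "az": 0, "grip": 255}, {"tx": 0, "ty": 0, "tz": 6, "ax": 0, "ay": 0, "az": 0, "grip": 255}, {"tx": 0, "ty": 0, "tz": 7, "ax": 0, "ay": 0, "az": 0, "grip": 255}, {"tx": 0, "ty": 0, "tz": 7, "ax": 0, "ay": 0, "az": 0, "grip": 255}, {"tx": 0, "ty": 0, "tz": 7, "ax": 0, "ay": 0, "az": 0, "grip": 255}, {"tx": 0, "ty": 0, "tz": 6, "ax": 0, "ay": 0, "az": 0, "grip": 255}, {"tx": 0, "ty": 0, "tz": 3, "ax": 0, "ay": 0, "az": 0, "grip": 255}, {"tx": 0, "ty": 0, "tz": 0, "ax": 0, "ay": 0, "az": 0, "grip": 255}, {"tx": 0, "ty": 0, "tz": 0, "ax": 0, "ay": 0, "az": 0, "grip": 255}]}}

```text
t: 18.85
tool_pos: [0.5523, 0.1439, 0.2196]
orientation: [-2.922, -0.308, -0.92]
force: [0.7, -0.4, -0.2]
opening: 0.0178
```

```bash
python3 look.py 9 .06; python3 - <<'E'
from h import *
S=load("scene9")["frame"];T=load("top9")["frame"]
a=np.hstack([cv2.resize(S[125:185,317:367],None,fx=8,fy=8,interpolation=cv2.INTER_CUBIC),cv2.resize(T[140:200,310:360],None,fx=8,fy=8,interpolation=cv2.INTER_CUBIC)])
cv2.imwrite("pics/z9.png",a)
E
```

```text
t 18.85 pos [0.5523 0.1439 0.2196] total t [-0.2  0.6  0.1] w [0.0001 0.0012 0.0007] | row [-0.19  0.65  0.06] [0.0001 0.0012 0.0007]
q [ 0.139 -0.523  2.201  0.053  0.856  1.478] F [ 0.71 -0.36 -0.24] open 0.0178
scene tip exp [342.82068124 157.16228965] bot [329.44057704 134.79050842] lens [351.39300533 171.13217759]
293 107
top tip exp [332.0369021  163.62255818] bot [339.17950596 181.67233937] lens [327.90150653 152.3443072 ]
282 113
```

View pics/z9.png

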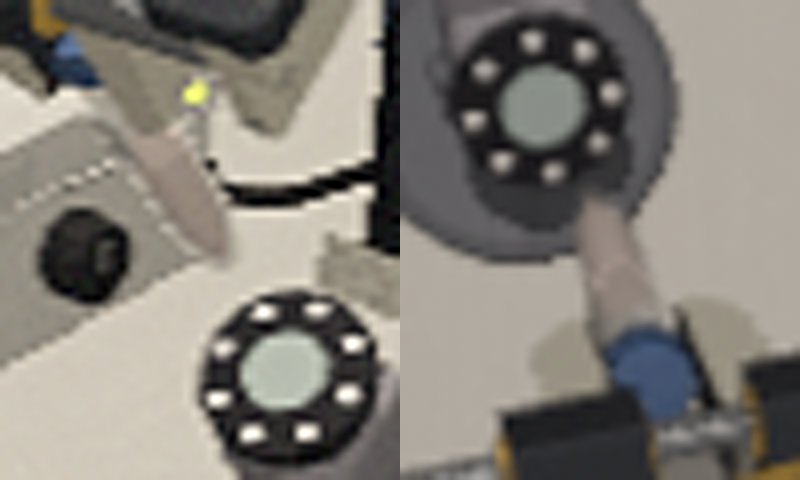

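```bash
cat > corr.py <<'E'
from h import *
from plant import robot
import sys
np.set_printoptions(precision=4,suppress=True)
# observed tip & lens pixels: scene tip, scene lens, top tip, top lens
st,sl,tt,tl=[np.array(eval(a)) for a in sys.argv[1:5]]
az=np.radians(-168);n=np.array([np.sin(np.radians(35))*np.cos(az),np.sin(np.radians(35))*np.sin(az),np.cos(np.radians(35))])
S=load("scene0");T=load("top0")
C=tri([ray(S,*sl),ray(T,*tl)]);P=tri([ray(S,*st),ray(T,*tt)])
w=P-C;print("lens",C,"tip",P,"dist along",w@n*1e3,"lat",(w-n*(w@n))*1e3)
s=robot.read_state();R=Ro.from_rotvec(s["orientation"]).as_matrix()
print("tip in tool",R.T@(P-s["tool_pos"])*1e3,"correction in tool (mm)",R.T@(C+.06*n-P)*1e3)
E
python3 corr.py "(345.1,157.7)" "(352.3,170.9)" "(333.3,164.0)" "(327.35,152.8)"
```

```text
lens [0.641  0.1621 0.0904] tip [0.6074 0.1521 0.1395] dist along 60.25141558936224 lat [ 0.1877 -2.78   -0.2762]
tip in tool [-0.6552  3.403  97.7216] correction in tool (mm) [ 0.4837 -2.7579  0.2507]
```

Request:
{"name": "step_arm", "arguments": {"targets": [{"tx": 0.2, "ty": 0, "tz": 0, "ax": 0.01, "ay": 0, "az": 0, "grip": 255}, {"tx": 0.2, "ty": 0, "tz": 0, "ax": 0.01, "ay": 0, "az": 0, "grip": 255}, {"tx": 0, "ty": 0, "tz": 0, "ax": 0.01, "ay": 0, "az": 0, "grip": 255}, {"tx": 0, "ty": 0, "tz": 0, "ax": 0, "ay": 0, "az": 0, "grip": 255}, {"tx": 0, "ty": 0, "tz": 0, "ax": 0, "ay": 0, "az": 0, "grip": 255}, {"tx": 0, "ty": 0, "tz": 0, "ax": 0, "ay": 0, "az": 0, "grip": 255}]}}

```text
t: 19.55
tool_pos: [0.5526, 0.1438, 0.2197]
orientation: [-2.895, -0.319, -0.907]
force: [-0.1, 0.1, -0.1]
opening: 0.0181
```

```bash
python3 look.py 10 .06; python3 - <<'E'
from h import *
S=load("scene10")["frame"];T=load("top10")["frame"]
a=np.hstack([cv2.resize(S[125:185,317:367],None,fx=8,fy=8,interpolation=cv2.INTER_CUBIC),cv2.resize(T[140:200,310:360],None,fx=8,fy=8,interpolation=cv2.INTER_CUBIC)])
cv2.imwrite("pics/z10.png",a)
E
python3 axis.py 10 "(317,120)" "(322,156)"
```

```text
t 19.55 pos [0.5526 0.1438 0.2197] total t [-0.5  0.5  0. ] w [-0.0297  0.0013  0.0005] | row [-0.5   0.54  0.  ] [-0.0297  0.0013  0.0005]
q [ 0.109 -0.524  2.201  0.115  0.863  1.413] F [-0.1   0.14 -0.1 ] open 0.0181
scene tip exp [341.61068316 156.56285966] bot [329.37719405 134.59724549] lens [351.39300533 171.13217759]
293 107
top tip exp [330.5816041  163.76043956] bot [338.97732115 181.54146706] lens [327.90150653 152.3443072 ]
282 113
scene line ends [334.71 140.15] [343.08 155.96] n 108
top line ends [323.27 201.69] [361.14 199.51] n 121
tube dir [-0.1415  0.5471  0.825 ] tilt 34.4090047153296 az 104.50094543072476 angle to n 46.37272544352011
tool z [-0.5535 -0.1482  0.8195] tilt 34.961519760156335 in tool [ 0.4526 -0.5846 -0.6734]
scene [0.5267 0.1006 0.2295] along n 185.21254011969083 lateral mm [-10.1 -39.3 -12.6] along tool z from TCP -28.77244433592046
scene [0.5307 0.085  0.2059] along n 165.51451982946185 lateral mm [-17.1 -57.2 -20.1] along tool z from TCP -9.54739170331728
top [0.5072 0.176  0.3431] along n 280.2485215668771 lateral mm [23.7 47.4 23.1] along tool z from TCP -121.52652410603629
top [0.524  0.1109 0.245 ] along n 198.18489082783037 lateral mm [ -5.5 -27.4  -7.8] along tool z from TCP -41.433316924029235
```

View pics/z10.png

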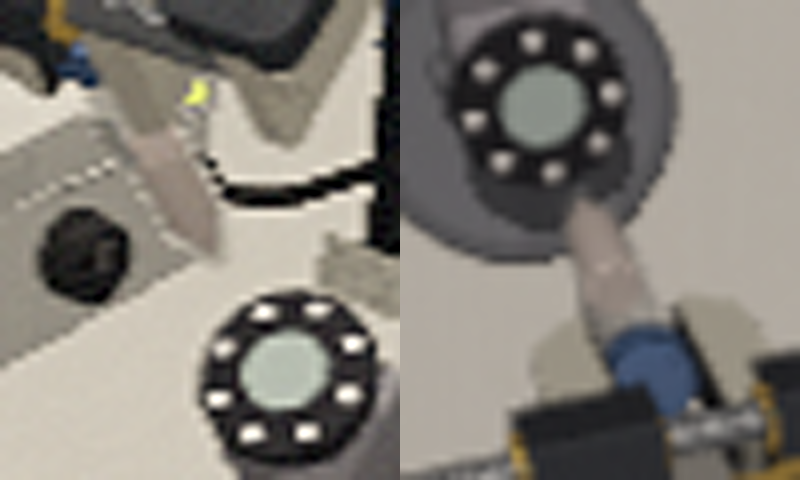

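```bash
python3 corr.py "(343.95,157.1)" "(352.3,170.9)" "(331.95,163.95)" "(327.35,152.8)"; python3 axis.py 10 "(320,125)" "(322,140)" | head -6; python3 - <<'E'
from h import *
# recheck mask in top with a tight window
c=load("top10");f=c["frame"].astype(float);g=cv2.GaussianBlur((f[...,2]-f[...,1])/(f.sum(2)+1)*3,(0,0),.6)
print((g[160:184,326:346]*1000).astype(int))
E
```

```text
lens [0.641  0.1621 0.0904] tip [0.6073 0.1548 0.1397] dist along 60.080952857515825 lat [ 0.0224 -0.1151 -0.0014]
tip in tool [-0.0724  3.7267 97.4946] correction in tool (mm) [ 0.0026 -0.1147  0.0844]
scene line ends [334.71 140.15] [343.08 155.96] n 108
top line ends [332.3  164.89] [337.24 178.28] n 89
tube dir [-0.5265 -0.094   0.8449] tilt 32.335119205064636 az -169.87331301231237 angle to n 2.85981234775661
tool z [-0.5535 -0.1482  0.8195] tilt 34.961519760156335 in tool [ 0.0455 -0.0473 -0.9978]
scene [0.5797 0.1515 0.1877] along n 115.2135220858283 lateral mm [3.6 3.3 2.9] along tool z from TCP 42.31622205355972
scene [0.6088 0.1567 0.1409] along n 59.84880893687448 lateral mm [1.7 1.9 1.4] along tool z from TCP 97.63067736397775
[[  48   60   61   54   55   48   59   46   46   38   22   20   19   20
    14   15   25   37   39   38]
 [  59   65   51   45   47   35   40   23   15   20   21   18   18   14
    13   20   28   37   38   38]
 [  50   64   50   44   38   15   10    8   12   19   26   21   21   15
    14   21   36   40   39   37]
 [  41   54   39   24   21   15   13
[... 1469 characters left out ...]
2   76   87   90   90   89   85   69
    48   43   45   43   44   47]
 [  41   41   41   41   41   42   50   60   73   81   84   84   73   53
    39   39   43   43   47   47]
 [  41   41   41   41   41   43   46   50   57   58   57   55   46   35
    31   33   34   40   49   47]
 [  40   40   41   42   41   45   48   48   44   40   40   32   10  -21
   -32  -25  -17    3   22   36]
 [  38   40   39   43   43   46   49   50   47   39   23  -17  -78 -139
  -157 -157 -143 -116  -81  -16]
 [  41   42   40   42   46   45   47   46   44   22  -34 -134 -191 -209
  -212 -214 -211 -200 -174  -99]
 [  42   45   42   42   47   47   46   44   39   -6 -113 -202 -218 -212
  -204 -200 -204 -207 -192 -152]]
```

Request:
{"name": "step_arm", "arguments": {"targets": [{"tx": 0, "ty": 0, "tz": 0, "ax": 0, "ay": 0, "az": 0, "grip": 255}, {"tx": 0, "ty": 0, "tz": 0, "ax": 0, "ay": 0, "az": 0, "grip": 255}, {"tx": 0, "ty": 0, "tz": 0, "ax": 0, "ay": 0, "az": 0, "grip": 255}, {"tx": 0, "ty": 0, "tz": 0, "ax": 0, "ay": 0, "az": 0, "grip": 255}, {"tx": 0, "ty": 0, "tz": 0, "ax": 0, "ay": 0, "az": 0, "grip": 255}, {"tx": 0, "ty": 0, "tz": 0, "ax": 0, "ay": 0, "az": 0, "grip": 255}, {"tx": 0, "ty": 0, "tz": 0, "ax": 0, "ay": 0, "az": 0, "grip": 255}, {"tx": 0, "ty": 0, "tz": 0, "ax": 0, "ay": 0, "az": 0, "grip": 255}, {"tx": 0, "ty": 0, "tz": 0, "ax": 0, "ay": 0, "az": 0, "grip": 255}, {"tx": 0, "ty": 0, "tz": 0, "ax": 0, "ay": 0, "az": 0, "grip": 255}]}}

```text
t: 20.65
tool_pos: [0.5526, 0.1439, 0.2197]
orientation: [-2.895, -0.319, -0.907]
force: [-0.1, -0.3, -0.8]
opening: 0.018
```

```bash
python3 - <<'E'
from h import *
from plant import robot
c=robot.read_camera("scene");cv2.imwrite("pics/final.png",c["frame"])
d=cv2.absdiff(c["frame"],load("scene10")["frame"]);print(d.max(),(d>25).sum(),robot.read_state()["dq"].round(4))
E
```

```text
115 479 [-0.0018 -0.0016 -0.0013 -0.0013  0.0016 -0.0016]
```

View pics/final.png

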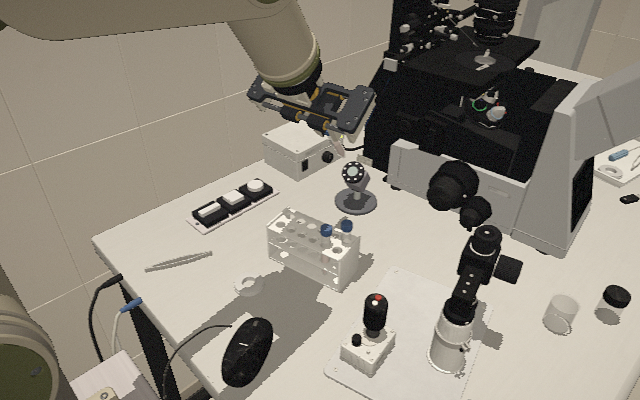

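```bash
python3 - <<'E'
from h import *
from plant import robot
a=cv2.imread("pics/final.png");b=load("scene10")["frame"]
d=(cv2.absdiff(a,b).max(2)>25);ys,xs=np.nonzero(d);print(len(xs),d[125:165,320:350].sum());print(np.histogram2d(ys,xs,bins=[4,6],range=[[0,400],[0,640]])[0])
f=[cv2.resize(i[125:185,317:367],None,fx=8,fy=8) for i in(b,a)];cv2.imwrite("pics/cmp.png",np.hstack(f))
E
```

```text
330 5
[[ 4.  2. 17. 46. 56.  3.]
 [ 0.  0.  5. 42. 67. 18.]
 [ 0.  1.  3.  6. 12.  2.]
 [ 3. 18. 12.  6.  6.  1.]]
```

View pics/cmp.png

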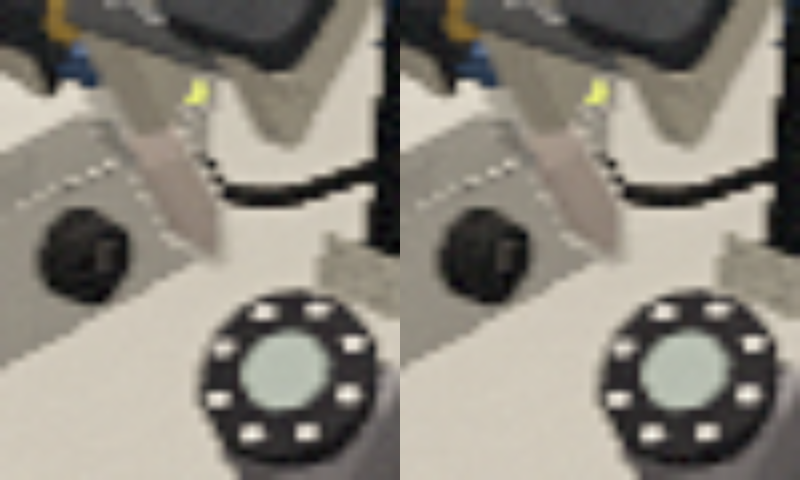

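The two pictures, 1 s apart, show the same tip at about (344,157) and lens at (352,171). The differing pixels are noise spread over the whole image.

```bash
python3 -c "
from plant import robot
print(robot.close_job())"
```

```text
the job is handed in; nothing more can be done
None
```

I pressed the round, square and bar keys in that order, then lifted the lone tube by its cap. It is now held still with its tip pointing into the lens. I handed the job in at about 20.7 s; no verdict is reported.

- **Keys:** each one was pushed to its hard stop, where the force rose to about 12 N, and then let go. All three are back up in the last picture.
- **Tube position:** by two-view measurement the tip is about 60 mm from the glass and about 0.1 mm off the lens axis, give or take roughly 1 to 2 mm.
- **Tube tilt:** the tube sits about 2° tilted in the jaws. I turned the tool by 0.03 rad to make up for it.
- **Stillness:** two pictures 1 s apart show the tube unmoved. The other two tubes are still in the rack, and the wrist force gave no sign of touching the camera.

**Checks that disagreed:**
- A line fitted to the tube's contents put its axis about 3° off the lens axis, with a tilt of 32° instead of 35°. The finger hides part of that area. The line from cap to tip to lens in the top view looks aligned, so I left it.
- The gripper reads 18 mm open on a 20 mm cap. The hold stayed firm all the way through.

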